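Set the swivelling feed magazine for the next cutter and load it

ROBOT

A 6-joint arm with a two-finger parallel gripper is mounted at the origin on a cart in front of the work surface, level with it; the furniture and walls round the work are solid. World frame = base frame: x ahead of the robot, y to its left, z up, the work surface at z = 0. Lengths are in mm, angles in rad, forces in N, time in s.
With the tool pointing down it reaches from about 275 to 750 mm from the base axis. Payload 10.2 kg.
Tool frame: the origin (TCP) lies midway between the tips of the shut fingers; the grasp point (between the pads) lies 19 mm behind it (ctrl.tcp_to_grasp is the z of the grasp point in the tool frame, in mm); z points along the fingers, y is the direction in which the jaws open and shut (so a half turn about z gives the same grasp; the last joint's range is limited). The gripper opens to 85 mm and grips with 20 to 120 N. Pads are 22 mm wide; open, the fingers measure 114 mm over their backs; the gripper's body (76 mm by 85 mm) begins 54 mm behind the grasp point. The pads swing forward as they close: fully open they stand 13 mm farther back than shut.
Start: joints at [-1.552, 0.313, 1.498, -0, 1.331, -0.223], TCP at [125.698, -509.736, 231.294] pointing down, gripper open.
Joint ranges: [-2.94, 2.94], [-0.97, 2.17], [0.19, 2.56], [-1.23, 4.37], [0.02, 3.11], [-2.88, 2.88]. Speed limits (rad/s): [2.39, 2.39, 3.01, 3.14, 3.14, 3.14].

INTERFACE

Orientations are given as a unit quaternion [w, x, y, z].
In Python, from rig import sensors, capture, order, ctrl gives the robot as it stands. The module is installed in compiled form; this text tells all that it offers.
- The arm moves only by the tool play_rows, never from a script. Its argument "deltas" is a list of rows, each a list of 7 numbers: the shift along the world's x, y, z in units of 40 mm (1.0 is 40 mm), then the turn, a rotation vector about the world's x, y, z in units of 6 degrees (1.0 is 6 degrees), then the opening, from -1 (shut) to 1 (fully open). A call has 1 to 8 rows; each row shifts and turns the commanded pose from where the row before left it; what a row does not reach is not made up. A row lasts 1/12 s, in which the tool goes at most 41.7 mm and 7.16 degrees, less where a joint would pass 70% of its speed; a pose out of reach is approached as far as the arm can. A call is refused whole if a number of a shift passes 1 or a number of a turn 1, either way. A call with a gripper value outside its range is refused whole. The fingers move at their own pace and stop on an object; "squeeze" is the grip in N (left out, the last holds). Time passes only in rows, so rows that do not move let the fingers close. It gives the time, the measured TCP pose, the force and the opening at its end, in the units of the state.
- sensors.sense(): the state, without advancing time (a new reading comes with each control period).
- capture(name): name is "scene" or "top" or "wrist"; returns a dict with "pixels" (400x640x3 uint8, red, green, blue), "z_map" (400x640 float32, mm along the optical axis (not along the pixel's ray), 0 where there is no reading), "fx", "fy", "cx", "cy" (pixels), "eye" and "rotation" of the camera in the world; the wrist camera has in their place "tool_from_camera" (4x4, takes a point from camera to tool coordinates, whose origin is the TCP and whose axes are the flange's). Camera axes: x right, y down, z forward; pixel columns grow to the right and rows downward; lengths in mm; the calibration is good to about 2 mm. The wrist camera is an equidistant fisheye: a pixel r from the principal point sees the ray r / f radians off the axis. A picture is of the moment at which its call begins: read the wrist's pose just before it.
- order.finish_job(): hands the job in, once; it reports no verdict.
The state is a dict: "time_s": time; "joints": joint angles; "dq": joint speeds; "tau": joint torques, N m; "eef_pos": TCP position; "ee_rot": TCP orientation; "force": force on the tool from outside, world axes, zero at the start; "wrist_torque": the same for the moment, N m; "grip_width": opening from 0.0 (shut) to 1.0 (fully open).
Only numpy, scipy, OpenCV 4.12 (cv2) and the standard library are available. Lean on these libraries where they do the work, as an engineer would, in place of code of your own. Each camera call takes 0.05 s, during which the arm holds its last target. There are 200 camera calls.

TASK

Set the green swivelling feed magazine up for the cutter that lies in the orange-framed trough of the plywood board: loosen the black wing knob anticlockwise as far as it goes, swing the magazine until its orange pointer is on the mark of the same colour as the band on that cutter, and turn the knob back until it is tight again. Then load every hardwood block from the bed into the magazine, lengthwise one behind the other: lay it on the infeed tray and push it in under the roof until its back end is level with the roof's front edge. Leave the cutters and the other things where they are.

Things in the scene. Friction and masses are not known exactly. Their poses are not given: they have to be found in the camera images.
- clamp_knob (a joint): wing knob of the clamp, rad: 0 tight, 1.4 fully loose (end stops), grows anticlockwise from above; friction about 0.06 N m. Black bar 46 mm long, 12 thick, 22 tall, white dash at one end. Tight: below 0.12, loose: above 1.1. The magazine is no stiffer while it is tight, but must not be moved until the knob is loose
- knob_grip (a point): centre of the wing, on the knob's vertical axis, 33 mm above the bed; its x axis runs along the 46 mm length of the wing (and turns with it), z up. The wing reaches from 22 to 44 mm above the bed; beneath it is the ear of the base plate, 12 mm high
- magazine (a joint): swing angle of the magazine on its base, rad, positive anticlockwise from above, range -0.5 to 0.5; it stays where it is left (friction about 0.5 N m). The orange pointer at its right side (-y) is on the red mark of the base plate at +0.35 and on the blue mark at -0.35
- pivot (a point): the vertical axis on which the magazine swings, 6 mm above the bed (on the round base plate, 230 mm across, 6 mm thick); turns with the magazine: x along the magazine from the infeed tray to its closed far end, z up. The magazine is fixed to the bed by its base; the infeed end is towards the robot
- mouth (a point): middle of the mouth, on the magazine's floor (10 mm above the bed), under the roof's front edge; x points into the tunnel, y across, z up. Tunnel: 36 mm wide, 30 high inside, 182 long to the end wall, roof top 34 above the floor. Before it, x = -90 to 0 mm, is the infeed tray: same floor, open above, two guide rails 8 mm high that flare from 36 mm apart at the mouth to 54 at the edge
- swing_grip (a point): centre of the black upright grip fin on the magazine's roof, 85 mm from the pivot along the magazine, 62 mm above the bed; fin 40 mm long (along x of this point, which runs along the magazine), 10 mm thick, 30 mm tall (44 to 74 mm above the bed). Take it to swing the magazine
- next_cutter (a point): middle of the floor of the orange-framed trough on the plywood board, 10 mm above the bed; the second trough, with a grey frame, is 48 mm from it and holds the spare cutter. The cutter in the orange frame decides the mark
- cutter_red: router cutter with a red band, 13 x 72 x 13 mm, lying along its y axis in one of the two troughs; origin at the centre of its underside; within about 8 mm of next_cutter if it is the next one
- cutter_blue: router cutter with a blue band, otherwise like cutter_red
- block_a: hardwood block, 44 x 32 x 26 mm (x, y, z), two screw heads on its top, 60 g; origin at the centre of its underside; at the start it lies flat on the bed. Absent (None) in some runs
- block_b: hardwood block, 44 x 32 x 26 mm (x, y, z), two screw heads on its top, 60 g; origin at the centre of its underside; at the start it lies flat on the bed. Absent (None) in some runs
- block_c: hardwood block, 44 x 32 x 26 mm (x, y, z), two screw heads on its top, 60 g; origin at the centre of its underside; at the start it lies flat on the bed. Absent (None) in some runs
- block_d: hardwood block, 44 x 32 x 26 mm (x, y, z), two screw heads on its top, 60 g; origin at the centre of its underside; at the start it lies flat on the bed. Absent (None) in some runs
- sealer: small white and blue bottle, 58 mm across, 138 mm tall (loose bystander, leave it alone); origin at the centre of its underside
- plug_case: round orange case with a white lid, 45 mm across, 29 mm high (loose bystander, leave it alone); origin at the centre of its underside
- tape_measure: yellow pocket tape, 38 x 90 x 66 mm (loose bystander, leave it alone); origin at the centre of its underside
Not all that is in view belongs to the job. Leave any purple or yellow look-alike of the block_d alone.

How it is judged (in metres and radians):
On the way, in this order (a step that is already met when the one before it is completed fails the run):
1. the knob is loosened before the magazine is swung (value of joint clamp_knob above 1.1 rad and distance of swing_grip from where it was at the start of the episode below 0.012 m), for 0.1 s.
2. with the knob loose, the magazine stands at the mark of the next cutter's colour (value of joint clamp_knob above 1 rad and ((horizontal distance between cutter_red and next_cutter below 0.022 m and value of joint magazine between 0.3 and 0.4 rad) or (horizontal distance between cutter_blue and next_cutter below 0.022 m and value of joint magazine between -0.4 and -0.3 rad))), for 0.2 s.
3. the knob is tight again with the magazine at that mark (value of joint clamp_knob below 0.12 rad and ((horizontal distance between cutter_red and next_cutter below 0.022 m and value of joint magazine between 0.3 and 0.4 rad) or (horizontal distance between cutter_blue and next_cutter below 0.022 m and value of joint magazine between -0.4 and -0.3 rad))), for 0.2 s.
4. all blocks are in the magazine (x of block_a in the frame of mouth between 0.01 and 0.18 m and y of block_a in the frame of mouth between -0.02 and 0.02 m and z of block_a in the frame of mouth between -0.008 and 0.012 m and x of block_b in the frame of mouth between 0.01 and 0.18 m and y of block_b in the frame of mouth between -0.02 and 0.02 m and z of block_b in the frame of mouth between -0.008 and 0.012 m and x of block_c in the frame of mouth between 0.01 and 0.18 m and y of block_c in the frame of mouth between -0.02 and 0.02 m and z of block_c in the frame of mouth between -0.008 and 0.012 m and x of block_d in the frame of mouth between 0.01 and 0.18 m and y of block_d in the frame of mouth between -0.02 and 0.02 m and z of block_d in the frame of mouth between -0.008 and 0.012 m), for 0.2 s.
At the end, for the whole second after the job is handed in: Knob below 0.12 rad; magazine within 0.05 rad of the mark of the next cutter's colour (red +0.35, blue -0.35); every block present at rest on the magazine's floor under its roof, back end at most 12 mm outside the roof's front edge (centre at least 10 mm past the mouth) (all of step 3 and all of step 4 and linear speed of each of block_a, block_b, block_c, block_d below 0.02 m/s); the robot touches nothing.
It fails at once if a cutter is moved from its place by more than 15 mm (distance of any of cutter_red, cutter_blue from where it was at the start of the episode above 0.015 m).
It fails at once if a bystander is moved by more than 30 mm (distance of any of sealer, plug_case, tape_measure from where it was at the start of the episode above 0.03 m).
Of block_a, block_b, block_c, block_d only 3 to 4 are there at a start; the rules pass over those that are not, and their reading is None.
At some moment in a run one of block_a, block_b, block_c, block_d may be knocked a few centimetres aside while the robot is not near it.
Once in a run the grip may slacken for a moment while it holds something.
It also fails if it takes over 210 s, if anything falls off the work surface, if the arm or the gripper's body presses on something with over 40 N, if the wrist force passes 120 N, or if a joint passes its speed limit or range.

## Working session

There is one attempt and no reset: what is moved stays moved. The work goes in short steps, Python scripts to look and compute and a tool call to move; the robot and the scene stay as the last step left them, time stands still between calls to the robot, and variables do not carry over. Pictures are saved under pics/ and viewed, about 12 in all and at most 16, crops included, and the job is handed in when it is done.

Besides the shell and the picture viewer there is one more tool, called after ">>>" by a JSON object that holds its "name" and its "arguments", one argument or row to a line. play_rows: Moves the arm, as the interface text tells. Its arguments: {"type":"object","properties":{"deltas":{"type":"array","items":{"type":"array","items":{"type":"number"}}},"squeeze":{"type":"number"}},"required":["deltas"]}

```bash
mkdir -p pics
cat > h.py <<'E'
import numpy as np, cv2
from rig import sensors, capture, order, ctrl
from scipy.spatial.transform import Rotation as R
def save(c,n,crop=None,s=1):
    im=c["pixels"]
    if crop: im=im[crop[1]:crop[3],crop[0]:crop[2]]
    im=cv2.resize(im,None,fx=s,fy=s,interpolation=cv2.INTER_CUBIC)
    cv2.imwrite("pics/"+n,im[:,:,::-1])
def pt(c,u,v,z=None):
    """world point at pixel; z: intersect with plane height z, else depth"""
    d=np.array([(u-c["cx"])/c["fx"],(v-c["cy"])/c["fy"],1.])
    Rm=np.array(c["rotation"]);e=np.array(c["eye"])
    if z is None: return e+Rm@d*c["z_map"][int(v),int(u)]
    w=Rm@d; return e+w*(z-e[2])/w[2]
def cloud(c):
    v,u=np.mgrid[0:400,0:640]
    d=np.stack([(u-c["cx"])/c["fx"],(v-c["cy"])/c["fy"],np.ones(u.shape)],-1)*c["z_map"][...,None]
    return d@np.array(c["rotation"]).T+np.array(c["eye"])
E
python3 - <<'E'
from h import *
import pickle
for n in("scene","top"):
    c=capture(n);save(c,n+"0.png",s=1.25);pickle.dump(c,open(n+".pkl","wb"));print(n,c["eye"],c["fx"],np.round(c["rotation"],2).tolist())
print(sensors.sense(), ctrl.tcp_to_grasp)
E
```

```text
scene [  56.61202482 -766.40723101  938.76395713] 491.29624838164466 [-0.39, 0.88, -0.25, 0.11]
top [ 467.32674332   35.31605567 1435.7293107 ] 457.20697874035693 [0.03, -0.7, 0.72, -0.01]
{'time_s': 0.1, 'joints': array([-1.55242783e+00,  3.13390349e-01,  1.49837572e+00,  2.38068414e-05,
        1.33103615e+00, -2.23409436e-01]), 'dq': array([-0.00107764,  0.0004081 , -0.00222762,  0.00076083,  0.00044744,
       -0.00164184]), 'tau': array([ 1.62866883e-03, -4.12905085e+01, -2.60142034e+01, -2.29788729e-04,
        3.11573895e-03,  1.02865368e-05]), 'eef_pos': array([ 125.68502108, -509.48309072,  230.78870695]), 'ee_rot': array([-6.00423575e-04,  9.92701983e-01,  1.20591900e-01,  7.33945104e-05]), 'force': array([ 0.39137228, -0.25248484,  0.44963453]), 'wrist_torque': array([ 0.01388828, -0.02807137,  0.00889879]), 'grip_width': 1.0009061745615593} -18.700000000000003
```

View pics/top0.png

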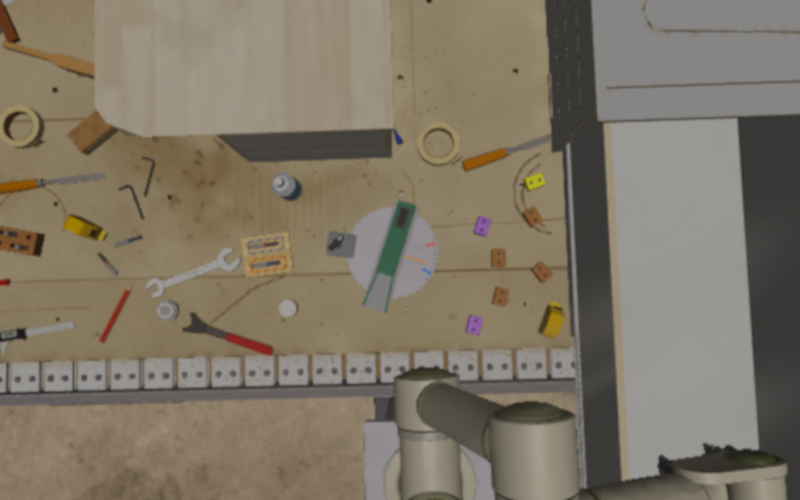

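View pics/scene0.png

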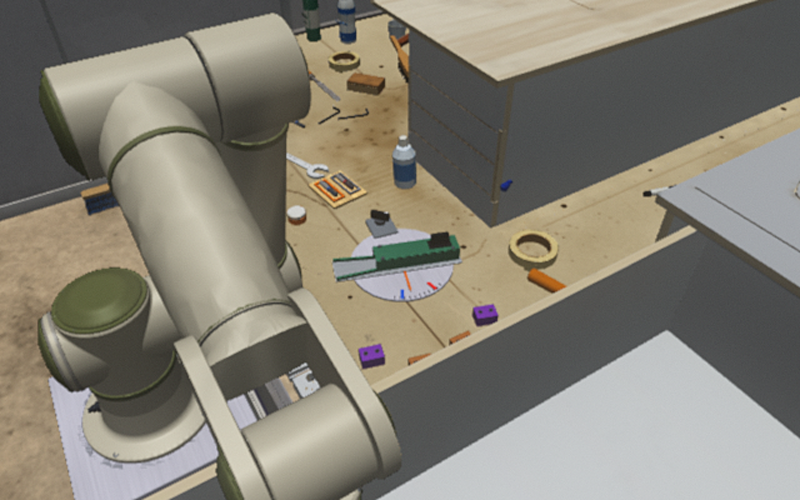

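The top view (800 px scale) shows brown blocks at (533,215), (498,258), (541,271) and (500,296). The look-alikes are purple (482,226), (474,324) and yellow (535,181). The knob is at (338,243), the magazine fin at (403,215), the pointer at (415,260) and the troughs at (267,255).

Run:
```python
from h import *
import pickle
c=pickle.load(open("top.pkl","rb"));P=cloud(c)
for n,u,v in [("bed",330,230),("knob",271,193),("fin",322,173),("roof",318,190),("base",340,215),("troughs",213,203),("sealer",228,148),("case",230,246)]:
    print(n,np.round(pt(c,u,v)))
hsv=cv2.cvtColor(c["pixels"],cv2.COLOR_RGB2HSV)
# blocks
roi=c["pixels"][130:270,360:450]
m=((hsv[...,0]<14)&(hsv[...,1]>110)&(hsv[...,2]>60)&(P[...,2]>12)&(P[...,2]<45)).astype(np.uint8)
n,l,s,ce=cv2.connectedComponentsWithStats(m)
for i in range(1,n):
    if s[i,4]<60: continue
    v,u=np.nonzero(l==i)
    w=np.array([pt(c,a,b,26)[:2] for a,b in zip(u,v)],np.float32)
    print(np.round(ce[i]),s[i,4],"minrect",cv2.minAreaRect(w),"zmed",np.median(P[l==i][:,2]))
m=((hsv[...,0]>45)&(hsv[...,0]<85)&(hsv[...,1]>90)&(P[...,2]>25)&(P[...,2]<60)).astype(np.uint8)
w=np.array([P[b,a,:2] for b,a in zip(*np.nonzero(m))],np.float32);print("roof",len(w),cv2.minAreaRect(w),np.median(P[m>0][:,2]))
A=cv2.resize(c["pixels"][180:226,188:238],(540,496),interpolation=cv2.INTER_CUBIC)
cv2.imwrite("pics/a.png",A[:,:,::-1])
```

```text
Traceback (most recent call last):
  File "h.py", line 18, in cloud
    return d@np.array(c["rotation"]).T+np.array(c["eye"])
           ~^~~~~~~~~~~~~~~~~~~~~~~~~~
ValueError: matmul: Input operand 1 has a mismatch in its core dimension 0, with gufunc signature (n?,k),(k,m?)->(n?,m?) (size 4 is different from 3)
```

```bash
sed -i 's/np.array(c\["rotation"\])/RM(c)/' h.py
cat >> h.py <<'E'
def RM(c):
    return R.from_quat(c["rotation"],scalar_first=True).as_matrix()
E
cat > m1.py <<'E'
from h import *
import pickle
c=pickle.load(open("top.pkl","rb"));P=cloud(c)
for n,u,v in [("bed",330,260),("knob",271,193),("fin",322,173),("roof",318,190),("base",340,215),("troughs",213,203),("sealer",228,148),("case",230,246)]:
    print(n,np.round(pt(c,u,v)))
hsv=cv2.cvtColor(c["pixels"],cv2.COLOR_RGB2HSV)
m=((hsv[...,0]<14)&(hsv[...,1]>110)&(hsv[...,2]>60)&(P[...,2]>12)&(P[...,2]<45)).astype(np.uint8)
n,l,s,ce=cv2.connectedComponentsWithStats(m)
for i in range(1,n):
    if s[i,4]<60: continue
    v,u=np.nonzero(l==i)
    w=np.array([pt(c,a,b,26)[:2] for a,b in zip(u,v)],np.float32)
    print(np.round(ce[i]),s[i,4],"minrect",cv2.minAreaRect(w),"zmed",np.median(P[l==i][:,2]))
m=((hsv[...,0]>45)&(hsv[...,0]<85)&(hsv[...,1]>90)&(P[...,2]>25)&(P[...,2]<60)).astype(np.uint8)
w=np.array([P[b,a,:2] for b,a in zip(*np.nonzero(m))],np.float32);print("roof",len(w),cv2.minAreaRect(w),np.median(P[m>0][:,2]))
A=cv2.resize(c["pixels"][140:250,188:358],(800,518),interpolation=cv2.INTER_CUBIC)
cv2.imwrite("pics/a.png",A[:,:,::-1])
E
python3 m1.py
```

```text
bed [384.  28.  -1.]
knob [595. 204.  39.]
fin [648.  45.  72.]
roof [600.  59.  42.]
base [523.  -7.  -1.]
troughs [572. 391.   7.]
sealer [725. 319. 111.]
case [436. 335.  27.]
[ 5. 20.] 193 minrect ((1187.393798828125, 1054.0013427734375), (108.22051239013672, 29.401344299316406), 23.232959747314453) zmed 16.088050094122764
roof 498 ((599.2465209960938, 63.994876861572266), (38.655460357666016, 176.363525390625), 71.0785903930664) 42.807132331886464
```

View pics/a.png

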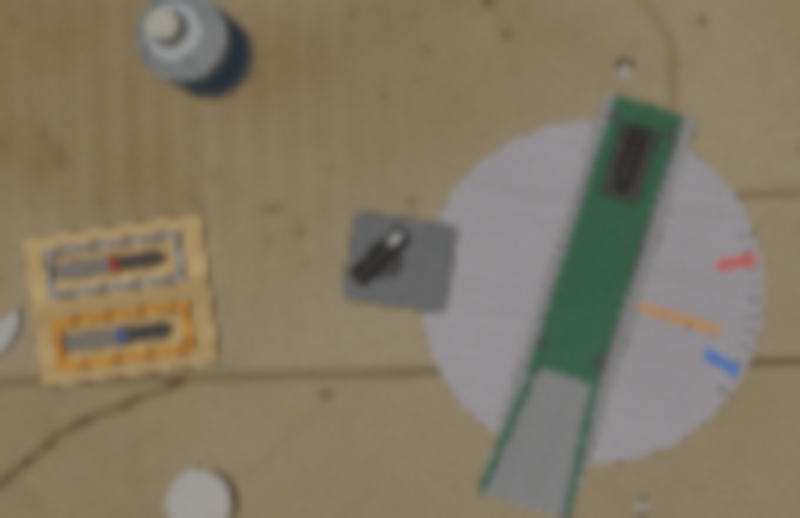

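The orange-framed trough (crop 120,335) holds the BLUE cutter, so the magazine goes to the blue mark at -0.35. The knob is at crop (380,256) with its dash pointing up and right, and the pointer currently sits between the two marks.

```bash
cat > m2.py <<'E'
from h import *
import pickle
c=pickle.load(open("top.pkl","rb"));P=cloud(c)
hsv=cv2.cvtColor(c["pixels"],cv2.COLOR_RGB2HSV)
for u,v in [(426,172),(398,206),(433,217),(400,237),(428,145),(385,181),(379,260),(442,256)]:
    sl=np.s_[v-10:v+11,u-10:u+11]
    h=hsv[sl]; sat=h[4:-4,4:-4].reshape(-1,3); med=np.median(sat,0)
    z=P[sl][...,2]; m=(z>11)
    m=((abs(h[...,0].astype(int)-med[0])<5)&(h[...,1]>med[1]-40)).astype(np.uint8) if med[0]>20 else ((h[...,0]<15)&(h[...,1]>med[1]-45)).astype(np.uint8)
    n,l,s,ce=cv2.connectedComponentsWithStats(m); i=1+np.argmax(s[1:,4])
    vv,uu=np.nonzero(l==i)
    w=np.array([pt(c,a+u-10,b+v-10,24)[:2] for a,b in zip(uu,vv)],np.float32)
    r=cv2.minAreaRect(w); print(u,v,med,s[i,4],np.round(r[0],0),np.round(r[1],0),round(r[2]),"z",round(float(np.median(z[l==i])),1), np.round(np.median(P[sl][l==i],0)))
for v in (150,200,250,290):
    print(v,[tuple(np.round(P[v,u]).astype(int)) for u in (440,447,452,456,460,465,475,490)])
M=lambda a,b,z:np.round(pt(c,188+a/4.706,140+b/4.706,z)[:2],1)
print("knob",M(380,256,44),"ends",M(358,277,44),M(402,238,44),"fin",M(632,162,74),"disc",M(593,292,6),"red",M(738,262,6),"blue",M(722,362,6),"ptr",M(640,308,8),M(722,330,8),"mouth",M(570,375,44),"end",M(650,105,44),"traylo",M(530,503,10))
# depth step at disc edge etc.
E
python3 m2.py
```

```text
426 172 [ 14. 148. 127.] 96 [ 644. -273.] [38. 28.] 31 z 24.2 [ 645. -274.   24.]
398 206 [ 14. 147. 124.] 96 [ 545. -186.] [25. 37.] 88 z 26.1 [ 545. -187.   26.]
433 217 [ 14. 151. 125.] 102 [ 508. -291.] [39. 28.] 43 z 25.4 [ 507. -291.   25.]
400 237 [ 14. 145. 127.] 103 [ 450. -188.] [29. 37.] 72 z 25.4 [ 450. -187.   25.]
428 145 [ 29. 192. 163.] 143 [ 733. -283.] [33. 46.] 17 z 24.4 [ 732. -283.   24.]
385 181 [141. 107. 145.] 131 [ 625. -150.] [30. 42.] 70 z 25.3 [ 627. -149.   25.]
379 260 [141. 102. 149.] 136 [ 382. -122.] [30. 42.] 74 z 25.2 [ 381. -122.   25.]
442 256 [ 23. 216. 155.] 233 [ 385. -317.] [38. 65.] 75 z 61.5 [ 388. -307.   62.]
150 [(np.int64(720), np.int64(-329), np.int64(-4)), (np.int64(719), np.int64(-350), np.int64(2)), (np.int64(710), np.int64(-353), np.int64(46)), (np.int64(706), np.int64(-359), np.int64(69)), (np.int64(702), np.int64(-364), np.int64(90)), (np.int64(693), np.int64(-364), np.int64(138)), (np.int64(677), np.int64(-363), np.int64(227)), (np.int64(662), np.int64(-375), np.int64(304))]
200 [(np.int64(562), np.int64(-322), np.int64(-1)), (np
[... 614 characters left out ...]
 (np.int64(411), np.int64(-364), np.int64(185)), (np.int64(416), np.int64(-363), np.int64(304))]
290 [(np.int64(276), np.int64(-321), np.int64(-46)), (np.int64(279), np.int64(-338), np.int64(-25)), (np.int64(278), np.int64(-355), np.int64(-30)), (np.int64(277), np.int64(-368), np.int64(-34)), (np.int64(287), np.int64(-358), np.int64(47)), (np.int64(290), np.int64(-365), np.int64(73)), (np.int64(302), np.int64(-364), np.int64(168)), (np.int64(316), np.int64(-364), np.int64(287))]
knob [590.7 210.1] ends [577.4 224.7] [602.  195.5] fin [643.5  44.3] disc [565.9  73.2] red [583.2 -23.9] blue [516.9 -11.3] ptr [554.3  42.2] [538.1 -11.8] mouth [509.9  88.5] end [684.4  31.8] traylo [427.1 118.4]
```

>>> {"name": "play_rows", "arguments": {
  "deltas": [
    [0,0,1,0,0,0,1],
    [0,0,1,0,0,0,1],
    [0,0,1,0,0,0,1],
    [0,0,1,0,0,0,1],
    [0,0,1,0,0,0,1],
    [0,0,1,0,0,0,1],
    [0.3,0.4,0,0,0,0,1],
    [0.6,0.8,0,0,0,0,1]
  ]
}}

```text
time_s: 0.77
eef_pos: [160.5, -463.7, 471.7]
ee_rot: [0.001, 0.993, 0.119, -0.0]
force: [1.1, -0.5, -1.1]
grip_width: 0.998
```

>>> {"name": "play_rows", "arguments": {
  "deltas": [
    [0.6,0.8,0,0,0,0,1],
    [0.6,0.8,0,0,0,0,1],
    [0.6,0.8,0,0,0,0,1],
    [0.6,0.8,0,0,0,0,1],
    [0.6,0.8,0,0,0,0,1],
    [0.6,0.8,0,0,0,0,1],
    [0.6,0.8,0,0,0,0,1],
    [0.3,0.4,0,0,0,0,1]
  ]
}}

```text
time_s: 1.43
eef_pos: [343.1, -218.6, 471.6]
ee_rot: [-0.0, 0.993, 0.122, 0.0]
force: [-0.4, 0.3, -0.6]
grip_width: 0.998
```

>>> {"name": "play_rows", "arguments": {
  "deltas": [
    [0.4,0.95,-0.3,0,0,0,1],
    [0.4,0.95,-0.3,0,0,0,1],
    [0.4,0.95,-0.3,0,0,0,1],
    [0.4,0.95,-0.3,0,0,0,1],
    [0.4,0.95,-0.3,0,0,0,1],
    [0.4,0.95,-0.3,0,0,0,1],
    [0.4,0.95,-0.3,0,0,0,1],
    [0.4,0.95,-0.3,0,0,0,1]
  ]
}}

```text
time_s: 2.1
eef_pos: [466.0, 75.5, 377.5]
ee_rot: [0.0, 0.993, 0.121, -0.0]
force: [0.6, -0.6, 1.1]
grip_width: 1.002
```

>>> {"name": "play_rows", "arguments": {
  "deltas": [
    [0,0,-0.5,0,0,0,1],
    [0,0,0,0,0,0,1]
  ]
}}

```text
time_s: 2.27
eef_pos: [465.1, 74.9, 354.5]
ee_rot: [-0.001, 0.992, 0.122, -0.003]
force: [0.9, -0.8, -1.5]
grip_width: 1.001
```

```bash
cat >> h.py <<'E'
def wcap():
    s=sensors.sense(); c=capture("wrist")
    T=np.eye(4);T[:3,:3]=R.from_quat(s["ee_rot"],scalar_first=True).as_matrix();T[:3,3]=s["eef_pos"]
    c["W"]=T@np.array(c["tool_from_camera"]); return c,s
def wray(c,u,v):
    x=(np.asarray(u,float)-c["cx"])/c["fx"];y=(np.asarray(v,float)-c["cy"])/c["fy"];th=np.hypot(x,y);k=np.where(th<1e-9,1,np.sin(th)/np.maximum(th,1e-9))
    return np.stack([x*k,y*k,np.cos(th)],-1)
def wpt(c,u,v,z=None):
    d=wray(c,u,v);W=c["W"]
    if z is None:
        zz=c["z_map"][np.asarray(v).astype(int),np.asarray(u).astype(int)]
        return (d/d[...,2:]*zz[...,None])@W[:3,:3].T+W[:3,3]
    w=d@W[:3,:3].T; return W[:3,3]+w*((z-W[2,3])/w[...,2:])
def wproj(c,X):
    p=(np.asarray(X,float)-c["W"][:3,3])@c["W"][:3,:3];th=np.arctan2(np.hypot(p[...,0],p[...,1]),p[...,2]);a=np.arctan2(p[...,1],p[...,0])
    return np.stack([c["cx"]+c["fx"]*th*np.cos(a),c["cy"]+c["fy"]*th*np.sin(a)],-1)
def ortho(c,x0,x1,y0,y1,z,s=0.5):
    """rectified picture of plane z: up=+x, left=+y, s mm per pixel"""
    xs=np.arange(x1,x0,-s);ys=np.arange(y1,y0,-s);X,Y=np.meshgrid(xs,ys,indexing="ij")
    uv=wproj(c,np.stack([X,Y,np.full(X.shape,z)],-1)).astype(np.float32)
    return cv2.remap(c["pixels"],uv[...,0],uv[...,1],cv2.INTER_CUBIC)
E
python3 - <<'E'
from h import *
import pickle
c,s=wcap();pickle.dump(c,open("w1.pkl","wb"));save(c,"w1.png",s=1.25)
print(s["eef_pos"],np.round(c["tool_from_camera"],2),c["fx"],c["cx"],c["cy"])
E
```

```text
[465.11840417  74.93779993 354.52245747] [[   0.     -0.94   -0.33   86.29]
 [   1.      0.      0.     -0.65]
 [  -0.     -0.33    0.94 -143.21]
 [   0.      0.      0.      1.  ]] 309.70691628693146 317.15669624177553 198.20281806394328
```

View pics/w1.png

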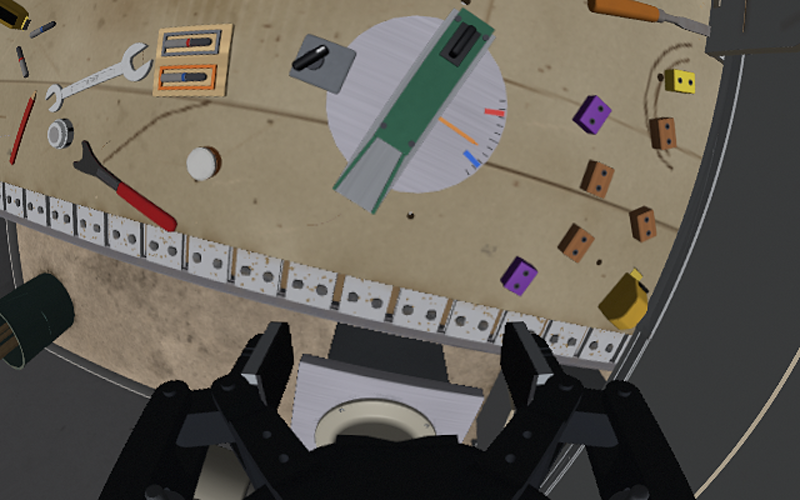

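The wrist view (800 px scale) shows the knob at (310,57), fin (460,40), pointer (458,130), red mark (494,112), blue mark (472,158), and blocks at (663,134), (597,180), (643,224) and (576,243).

```bash
cat > m3.py <<'E'
from h import *
import pickle,sys
c=pickle.load(open(sys.argv[1],"rb"))
v,u=np.mgrid[0:400,0:640];P=wpt(c,u,v);P[c["z_map"]<=0]=-999
hsv=cv2.cvtColor(c["pixels"],cv2.COLOR_RGB2HSV).astype(int);H,S,V=hsv[...,0],hsv[...,1],hsv[...,2]
def near(x,y,r): return np.hypot(P[...,0]-x,P[...,1]-y)<r
def rect(n,m,z):
    m=m.astype(np.uint8);k,l,s,ce=cv2.connectedComponentsWithStats(m)
    if k<2: print(n,"none");return
    i=1+np.argmax(s[1:,4]);uv=np.argwhere(l==i)
    w=wpt(c,uv[:,1],uv[:,0],z)[:,:2].astype(np.float32);r=cv2.minAreaRect(w)
    b=cv2.boxPoints(r);e=max((b[1]-b[0],b[2]-b[1]),key=np.linalg.norm)
    a=np.arctan2(e[1],e[0]);a=(a+np.pi/2)%np.pi-np.pi/2
    print(n,len(uv),np.round(r[0],1),np.round(sorted(r[1]),1),"yaw %.3f"%a,"z %.1f"%np.median(P[l==i][:,2]));return np.array(r[0]),a
Z=P[...,2]
rect("knob",near(592,209,40)&(Z>36)&(Z<50)&(V<110),44)
f=rect("fin",near(643,44,70)&(Z>60)&(V<110),74)
g=rect("roof",(H>45)&(H<90)&(S>80)&(Z>36)&(Z<52)&near(600,60,150),44)
if f and g:
    d=np.array([np.cos(g[1]),np.sin(g[1])]);p=f[0]-85*d;print("pivot",p, "mouth from roof",g[0]-91*d)
    pv=p
    for n,m in(("red",((H<8)|(H>172))&(S>120)),("blue",(H>100)&(H<125)&(S>120)),("orange",(H>8)&(H<20)&(S>130))):
        q=np.argwhere(m&near(p[0],p[1],113)&(Z<20)&(P[...,1]<p[1]-12))
        if len(q): w=wpt(c,q[:,1],q[:,0],7)[:,:2]-p;a=np.arctan2(w[:,1],w[:,0])+np.pi/2;print(n,len(q),"%.3f"%np.median(a))
for x,y in[(644,-273),(545,-186),(508,-291),(450,-188)]:
    rect("blk",near(x,y,40)&(H<18)&(S>100)&(Z>20)&(Z<32),26)
for n,x,y in[("sealer",725,319),("case",436,335),("tape",385,-310)]: rect(n,near(x,y,60)&(Z>20),Z[near(x,y,60)&(Z>20)].max() if (near(x,y,60)&(Z>20)).any() else 20)
E
python3 m3.py w1.pkl
```

```text
knob 235 [596.3 212.7] [14.5 45.7] yaw -0.815 z 43.8
fin 209 [649.6  49.1] [11.  42.4] yaw -0.358 z 74.1
roof 3117 [602.2  65.5] [ 44.7 185. ] yaw -0.336 z 44.7
pivot [569.33943176  77.16556168] mouth from roof [516.30600739  95.55612564]
red 57 0.185
blue 59 -0.514
orange 82 -0.302
blk 319 [ 648.7 -272.2] [36.8 44.9] yaw 0.500 z 26.6
blk 391 [ 548.7 -184.3] [35.2 43.6] yaw -0.054 z 26.7
blk 309 [ 511.5 -289. ] [35.3 46.3] yaw 0.641 z 26.5
blk 370 [ 453.7 -186.4] [35.7 43.2] yaw -0.272 z 26.6
sealer none
case 513 [440.8 334.2] [43.4 46.6] yaw -1.149 z 29.1
tape 5385 [ 440.9 -215.7] [ 58.1 328.5] yaw 1.202 z 159.5
```

>>> {"name": "play_rows", "arguments": {
  "deltas": [
    [0.33,0.35,-0.4,0,0,-1,1],
    [0.33,0.35,-0.4,0,0,-1,1],
    [0.33,0.35,-0.4,0,0,-1,1],
    [0.33,0.35,-0.4,0,0,-1,1],
    [0.33,0.35,-0.4,0,0,-1,1],
    [0.33,0.35,-0.4,0,0,-1,1],
    [0.33,0.35,-0.4,0,0,-1,1],
    [0.33,0.35,-0.4,0,0,-1,1]
  ]
}}

```text
time_s: 2.98
eef_pos: [572.8, 184.3, 230.9]
ee_rot: [-0.0, 0.955, -0.297, 0.001]
force: [-0.4, -0.3, 0.6]
grip_width: 0.999
```

>>> {"name": "play_rows", "arguments": {
  "deltas": [
    [0.33,0.35,-0.4,0,0,-1,1],
    [0.33,0.35,-0.4,0,0,-1,1],
    [0,0,0,0,0,0,1],
    [0,0,0,0,0,0,1]
  ]
}}

```text
time_s: 3.32
eef_pos: [598.4, 212.1, 198.4]
ee_rot: [0.0, 0.92, -0.392, -0.0]
force: [0.3, -0.7, 0.5]
grip_width: 0.999
```

```bash
python3 - <<'E'
from h import *
import pickle
c,s=wcap();pickle.dump(c,open("w2.pkl","wb"))
q=R.from_quat(s["ee_rot"],scalar_first=True).as_matrix();print(s["eef_pos"],np.arctan2(q[1,0],q[0,0]),s["joints"])
t=pickle.load(open("top.pkl","rb"));P=cloud(t)
for u in (190,220,250,280,305): print([tuple(np.round(P[v,u]).astype(int).tolist()) for v in (98,106,112,120,126,132)])
E
python3 m3.py w2.pkl
```

```text
[598.40719259 212.08388229 198.37502664] -0.8049990497874262 [ 1.56486684e-01  5.82744545e-01  1.17992547e+00 -2.73786037e-04
  1.37952685e+00  2.53233415e+00]
[(790, 345, 394), (772, 346, 392), (807, 399, 215), (806, 423, 134), (822, 464, -2), (803, 465, -4)]
[(788, 275, 394), (773, 278, 381), (808, 320, 200), (807, 340, 117), (807, 356, 46), (799, 368, -1)]
[(786, 205, 393), (807, 229, 252), (808, 239, 191), (808, 254, 104), (806, 265, 37), (797, 272, -6)]
[(784, 136, 391), (806, 150, 247), (807, 156, 186), (808, 166, 93), (807, 173, 22), (795, 176, -9)]
[(782, 77, 392), (808, 84, 234), (807, 87, 176), (807, 91, 88), (807, 95, 10), (790, 96, 0)]
knob 472 [597.2 213.3] [11.1 45.9] yaw -0.808 z 43.9
fin 622 [651.8  51.5] [14.5 40.2] yaw -0.345 z 73.6
roof 6245 [602.3  67.5] [ 48.2 185. ] yaw -0.336 z 44.6
pivot [571.52722931  79.5239048 ] mouth from roof [516.36492157  97.49900055]
red 110 0.159
blue 99 -0.521
orange 158 -0.331
blk none
blk 153 [ 532.2 -179.1] [16.4 40. ] yaw 1.070 z 26.1
blk none
blk 438 [ 455.2 -184.2] [40.4 44.6] yaw -0.285 z 26.2
sealer 4307 [718.7 294. ] [46.4 99. ] yaw 1.107 z 95.4
case 724 [444.2 334.5] [45.3 47.5] yaw -1.395 z 29.0
tape 269 [ 408.1 -278.7] [33.2 69.3] yaw -0.862 z 24.7
```

>>> {"name": "play_rows", "arguments": {
  "deltas": [
    [-0.03,0.03,-0.9,0,0,0,1],
    [0,0,-0.9,0,0,0,1],
    [0,0,-0.9,0,0,0,1],
    [0,0,-0.9,0,0,0,1],
    [0,0,-0.8,0,0,0,1],
    [0,0,0,0,0,0,1],
    [0,0,0,0,0,0,-1],
    [0,0,0,0,0,0,-1]
  ],
  "squeeze": 60
}}

```text
time_s: 4.03
eef_pos: [598.4, 214.1, 25.6]
ee_rot: [-0.001, 0.92, -0.392, 0.002]
force: [-0.5, -0.3, 0.8]
grip_width: 0.745
```

>>> {"name": "play_rows", "arguments": {
  "deltas": [
    [0,0,0,0,0,0,-1],
    [0,0,0,0,0,0,-1],
    [0,0,0,0,0,0,-1],
    [0,0,0,0,0,0,-1],
    [0,0,0,0,0,0,-1],
    [0,0,0,0,0,0,-1]
  ]
}}

```text
time_s: 4.53
eef_pos: [595.9, 213.2, 23.4]
ee_rot: [0.002, 0.92, -0.392, -0.001]
force: [-10.6, -8.4, 13.1]
grip_width: 0.123
```

>>> {"name": "play_rows", "arguments": {
  "deltas": [
    [0,0,0,0,0,0.5,-1],
    [0,0,0,0,0,1,-1],
    [0,0,0,0,0,1,-1],
    [0,0,0,0,0,1,-1],
    [0,0,0,0,0,1,-1],
    [0,0,0,0,0,1,-1],
    [0,0,0,0,0,1,-1],
    [0,0,0,0,0,1,-1]
  ]
}}

```text
time_s: 5.2
eef_pos: [596.1, 213.9, 23.4]
ee_rot: [0.001, 1.0, -0.007, -0.001]
force: [-9.0, -4.7, 10.4]
grip_width: 0.124
```

>>> {"name": "play_rows", "arguments": {
  "deltas": [
    [0,0,0,0,0,1,-1],
    [0,0,0,0,0,1,-1],
    [0,0,0,0,0,1,-1],
    [0,0,0,0,0,1,-1],
    [0,0,0,0,0,1,-1],
    [0,0,0,0,0,0.5,-1],
    [0,0,0,0,0,0,-1],
    [0,0,0,0,0,0,-1]
  ]
}}

```text
time_s: 5.87
eef_pos: [596.0, 214.3, 23.4]
ee_rot: [-0.0, 0.962, 0.274, -0.001]
force: [-7.4, -3.5, 11.6]
grip_width: 0.125
```

>>> {"name": "play_rows", "arguments": {
  "deltas": [
    [0,0,0,0,0,0,1],
    [0,0,0,0,0,0,1],
    [0,0,0,0,0,0,1],
    [0,0,0,0,0,0,1],
    [0,0,0,0,0,0,1],
    [0,0,0.8,0,0,0,1],
    [0,0,1,0,0,0,1],
    [0,0,1,0,0,0,1]
  ]
}}

```text
time_s: 6.53
eef_pos: [596.1, 214.4, 134.9]
ee_rot: [-0.0, 0.962, 0.274, -0.001]
force: [0.3, -0.0, 1.1]
grip_width: 0.999
```

>>> {"name": "play_rows", "arguments": {
  "deltas": [
    [0,-0.2,0.8,0,0,-1,1],
    [0,-0.8,0.4,0,0,-1,1],
    [0,-0.8,0,0,0,-1,1],
    [0,-0.5,0,0,0,-1,1],
    [0,0,0,0,0,0,1],
    [0,0,0,0,0,0,1]
  ]
}}

```text
time_s: 7.03
eef_pos: [596.8, 121.8, 182.2]
ee_rot: [-0.0, 0.998, 0.068, -0.0]
force: [-1.1, 0.1, 0.2]
grip_width: 1.0
```

```bash
cat > w.py <<'E'
from h import *
import pickle,sys
c,s=wcap();pickle.dump(c,open(sys.argv[1],"wb"))
q=R.from_quat(s["ee_rot"],scalar_first=True).as_matrix();print(np.round(s["eef_pos"],1),"yaw %.3f"%np.arctan2(q[1,0],q[0,0]),"grip",s["grip_width"])
E
python3 w.py w3.pkl; python3 m3.py w3.pkl
```

```text
[596.8 121.8 182.2] yaw 0.137 grip 1.0003346214650686
knob 543 [598.  212.6] [14.6 45.2] yaw 0.534 z 43.5
fin 13254 [ 349.4 -186.5] [205.8 554.3] yaw 1.164 z 260.9
roof 6760 [602.8  67.5] [ 47.6 185.1] yaw -0.336 z 44.5
pivot [ 269.16325378 -158.51174545] mouth from roof [516.86430359  97.51488876]
blk 411 [ 649.3 -269.3] [37.1 47.8] yaw 0.514 z 26.5
blk 513 [ 550.4 -182.2] [38.4 45.7] yaw -0.020 z 26.3
blk 327 [ 512.  -286.9] [36.  50.2] yaw 0.629 z 26.4
blk 299 [ 459.2 -185.7] [36.6 38.6] yaw 1.286 z 26.4
sealer 4906 [721.2 287.2] [ 41.3 105.8] yaw 1.446 z 94.5
case 679 [444.8 332.6] [43.9 49.2] yaw -0.706 z 28.9
tape 3617 [ 474.9 -207.7] [ 47.  374.1] yaw 1.060 z 77.3
```

>>> {"name": "play_rows", "arguments": {
  "deltas": [
    [0.27,-0.36,0,0,0,-0.91,1],
    [0.27,-0.36,0,0,0,-0.91,1],
    [0.27,-0.36,0,0,0,-0.91,1],
    [0.27,-0.36,0,0,0,-0.91,1],
    [0.27,-0.36,0,0,0,-0.91,1],
    [0,0,-0.4,0,0,0,1],
    [0,0,-0.4,0,0,0,1],
    [0,0,0,0,0,0,1]
  ]
}}

```text
time_s: 7.75
eef_pos: [649.4, 51.7, 146.5]
ee_rot: [0.0, 0.986, -0.168, -0.003]
force: [-0.5, 1.2, -0.6]
grip_width: 0.997
```

```bash
python3 w.py w4.pkl; python3 m3.py w4.pkl
python3 - <<'E'
from h import *
import pickle
c=pickle.load(open("w4.pkl","rb"));cv2.imwrite("pics/o4.png",ortho(c,440,720,-60,160,44,0.5)[:,:,::-1])
E
```

```text
[649.4  51.7 146.5] yaw -0.337 grip 0.9971179340783713
knob 204 [609.  216.9] [18.4 21.5] yaw 0.606 z 42.7
fin 27031 [423.9 -23.5] [264.5 635.8] yaw 1.048 z 227.1
roof 7014 [602.8  65.6] [ 45.5 187.1] yaw -0.337 z 44.5
pivot [343.65377045   4.65191269] mouth from roof [516.91391754  95.70159912]
blk 679 [ 649.8 -271.2] [36.5 48.1] yaw 0.501 z 26.4
blk 763 [ 550.7 -183.4] [36.8 47.4] yaw -0.024 z 26.4
blk 460 [ 513.2 -287.9] [34.1 52.7] yaw 0.633 z 26.3
blk 546 [ 456.6 -185.4] [38.6 48.5] yaw -0.267 z 26.3
sealer 4305 [734.1 258.2] [ 43.1 158.2] yaw 1.528 z 84.0
case 447 [446.3 330.3] [43.3 54.5] yaw -0.829 z 28.7
tape 2251 [ 433.4 -295.5] [ 82.7 182.9] yaw 1.134 z 51.1
```

View pics/o4.png

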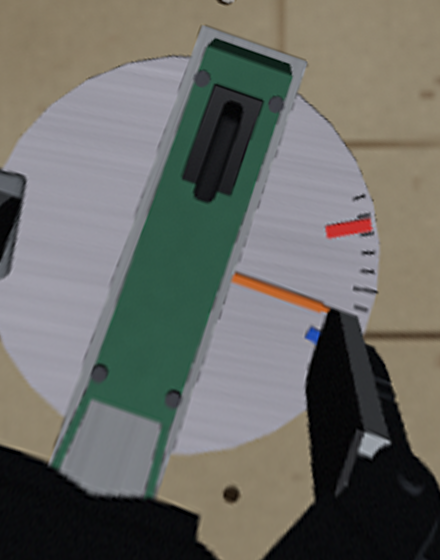

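>>> {"name": "play_rows", "arguments": {
  "deltas": [
    [0.03,-0.07,-0.8,0,0,0,1],
    [0,0,-0.8,0,0,0,1],
    [0,0,-0.75,0,0,0,1],
    [0,0,0,0,0,0,-1],
    [0,0,0,0,0,0,-1],
    [0,0,0,0,0,0,-1],
    [0,0,0,0,0,0,-1],
    [0,0,0,0,0,0,-1]
  ]
}}

```text
time_s: 8.47
eef_pos: [652.9, 47.7, 58.4]
ee_rot: [-0.0, 0.986, -0.169, 0.002]
force: [0.1, -0.4, -1.4]
grip_width: 0.299
```

>>> {"name": "play_rows", "arguments": {
  "deltas": [
    [0,0,0,0,0,0,-1],
    [0,0,0,0,0,0,-1],
    [0,0,0,0,0,0,-1]
  ]
}}

```text
time_s: 8.72
eef_pos: [652.4, 47.5, 57.7]
ee_rot: [0.0, 0.986, -0.169, 0.001]
force: [-2.5, -0.7, 6.3]
grip_width: 0.097
```

>>> {"name": "play_rows", "arguments": {
  "deltas": [
    [-0.03,-0.08,0,0,0,-0.4,-1],
    [-0.03,-0.08,0,0,0,-0.4,-1],
    [-0.04,-0.08,0,0,0,-0.4,-1],
    [-0.04,-0.08,0,0,0,-0.4,-1],
    [-0.04,-0.08,0,0,0,-0.4,-1],
    [0,0,0,0,0,0,-1],
    [0,0,0,0,0,0,-1]
  ]
}}

```text
time_s: 9.3
eef_pos: [644.8, 31.1, 57.7]
ee_rot: [0.0, 0.963, -0.271, 0.0]
force: [-4.4, -2.4, 8.2]
grip_width: 0.096
```

>>> {"name": "play_rows", "arguments": {
  "deltas": [
    [0,0,0,0,0,0,1],
    [0,0,0,0,0,0,1],
    [0,0,0,0,0,0,1],
    [0,0,0,0,0,0,1],
    [0,0,1,0,0,0,1],
    [0,0,1,0,0,0,1],
    [-0.5,0.5,1,0,0,0,1],
    [-0.5,0.5,0.5,0,0,0,1]
  ]
}}

```text
time_s: 9.97
eef_pos: [608.8, 68.1, 194.0]
ee_rot: [-0.001, 0.962, -0.272, 0.003]
force: [0.1, -0.2, -0.6]
grip_width: 0.999
```

>>> {"name": "play_rows", "arguments": {
  "deltas": [
    [-0.8,0.5,0.5,0,0,0.5,1],
    [-0.8,0.5,0.5,0,0,0.5,1],
    [-0.3,0.5,0,0,0,0.5,1],
    [0,0,0,0,0,0,1],
    [0,0,0,0,0,0,1]
  ]
}}

```text
time_s: 10.38
eef_pos: [533.0, 128.3, 229.6]
ee_rot: [-0.0, 0.981, -0.194, 0.0]
force: [0.3, -1.4, -0.0]
grip_width: 1.003
```

```bash
python3 w.py w5.pkl; python3 m3.py w5.pkl
python3 - <<'E'
from h import *
import pickle
c=pickle.load(open("w5.pkl","rb"));cv2.imwrite("pics/o5.png",ortho(c,400,720,-60,240,44,0.55)[:,:,::-1])
E
```

```text
[533.  128.3 229.6] yaw -0.391 grip 1.002685996497729
knob 406 [596.4 212.4] [14.  45.6] yaw 0.501 z 43.5
fin 457 [643.5  34.5] [11.9 40.9] yaw -0.532 z 73.9
roof 5933 [599.7  60. ] [ 46.1 185. ] yaw -0.540 z 44.6
pivot [570.62398529  78.20182419] mouth from roof [521.6321106  106.80550766]
red 104 0.171
blue 84 -0.517
orange 153 -0.521
blk 165 [ 632.5 -274.2] [20.7 44.6] yaw 1.478 z 26.5
blk 588 [ 549. -183.] [37.1 44.6] yaw -0.035 z 26.4
blk 407 [ 511.7 -287.9] [36.1 49.7] yaw 0.646 z 26.4
blk 507 [ 454.4 -185.3] [37.3 44.3] yaw -0.293 z 26.4
sealer 3328 [711.2 287. ] [ 47.8 116.4] yaw 1.040 z 92.6
case 7 [459.2 346.1] [ 1.  12.1] yaw -1.198 z 26.3
tape 2086 [ 408.1 -297.2] [ 82.1 144.7] yaw 1.307 z 53.0
```

View pics/o5.png

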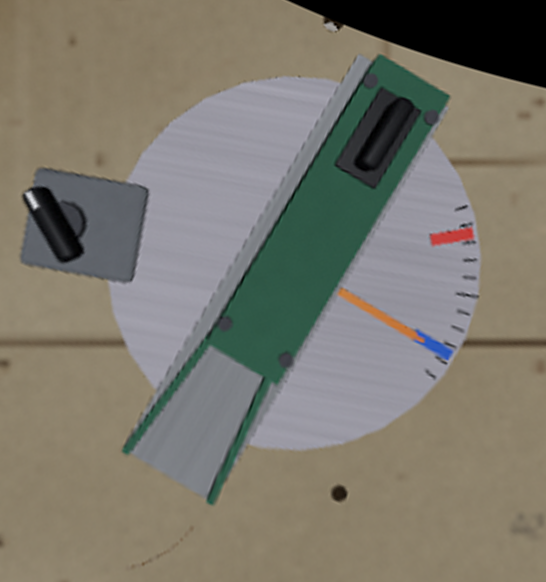

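The pointer now lies on the blue mark (px 430,340). I'll tighten the knob next.

>>> {"name": "play_rows", "arguments": {
  "deltas": [
    [0.2,0.27,-0.3,0,0,1,1],
    [0.2,0.27,-0.3,0,0,1,1],
    [0.2,0.27,-0.3,0,0,1,1],
    [0.2,0.27,-0.3,0,0,1,1],
    [0.2,0.27,-0.3,0,0,1,1],
    [0.2,0.27,-0.3,0,0,1,1],
    [0.2,0.27,-0.3,0,0,1,1],
    [0.2,0.27,-0.3,0,0,1,1]
  ]
}}

```text
time_s: 11.1
eef_pos: [598.3, 213.5, 131.4]
ee_rot: [0.0, 0.975, 0.223, -0.001]
force: [1.2, -0.9, 0.8]
grip_width: 1.001
```

>>> {"name": "play_rows", "arguments": {
  "deltas": [
    [0,0,0,0,0,0.8,1],
    [0,0,0,0,0,0,1]
  ]
}}

```text
time_s: 11.27
eef_pos: [597.7, 213.4, 131.1]
ee_rot: [-0.0, 0.965, 0.263, -0.001]
force: [-0.9, -0.8, -1.0]
grip_width: 1.001
```

>>> {"name": "play_rows", "arguments": {
  "deltas": [
    [0,0,-0.9,0,0,0,1],
    [0,0,-0.9,0,0,0,1],
    [0,0,-0.9,0,0,0,1],
    [0,0,0,0,0,0,-1],
    [0,0,0,0,0,0,-1],
    [0,0,0,0,0,0,-1],
    [0,0,0,0,0,0,-1],
    [0,0,0,0,0,0,-1]
  ]
}}

```text
time_s: 11.93
eef_pos: [598.4, 214.1, 27.5]
ee_rot: [0.0, 0.965, 0.261, 0.002]
force: [0.6, -0.0, 0.4]
grip_width: 0.301
```

>>> {"name": "play_rows", "arguments": {
  "deltas": [
    [0,0,0,0,0,0,-1],
    [0,0,0,0,0,0,-1],
    [0,0,0,0,0,0,-1],
    [0,0,0,0,0,-1,-1],
    [0,0,0,0,0,-1,-1],
    [0,0,0,0,0,-1,-1],
    [0,0,0,0,0,-1,-1],
    [0,0,0,0,0,-1,-1]
  ]
}}

```text
time_s: 12.6
eef_pos: [597.9, 213.7, 27.1]
ee_rot: [0.0, 1.0, 0.001, 0.001]
force: [-3.4, -3.4, 8.4]
grip_width: 0.126
```

>>> {"name": "play_rows", "arguments": {
  "deltas": [
    [0,0,0,0,0,-1,-1],
    [0,0,0,0,0,-1,-1],
    [0,0,0,0,0,-1,-1],
    [0,0,0,0,0,-1,-1],
    [0,0,0,0,0,-1,-1],
    [0,0,0,0,0,-1,-1],
    [0,0,0,0,0,-1,-1],
    [0,0,0,0,0,-0.7,-1]
  ]
}}

```text
time_s: 13.27
eef_pos: [597.1, 211.9, 27.1]
ee_rot: [0.002, 0.92, -0.392, 0.0]
force: [-8.1, -13.8, 12.7]
grip_width: 0.125
```

>>> {"name": "play_rows", "arguments": {
  "deltas": [
    [0,0,0,0,0,0,-1],
    [0,0,0,0,0,0,-1],
    [0,0,0,0,0,0,-1]
  ]
}}

```text
time_s: 13.52
eef_pos: [597.1, 211.9, 27.1]
ee_rot: [0.002, 0.921, -0.389, 0.0]
force: [-8.2, -12.7, 12.0]
grip_width: 0.124
```

>>> {"name": "play_rows", "arguments": {
  "deltas": [
    [0,0,0,0,0,-0.5,-1],
    [0,0,0,0,0,0,-1],
    [0,0,0,0,0,0,1],
    [0,0,0,0,0,0,1],
    [0,0,0,0,0,0,1],
    [0,0,0,0,0,0,1],
    [0,0,1,0,0,0,1],
    [0,0,1,0,0,0,1]
  ]
}}

```text
time_s: 14.18
eef_pos: [595.9, 214.0, 104.2]
ee_rot: [0.001, 0.911, -0.413, -0.002]
force: [1.5, 1.1, -0.1]
grip_width: 0.95
```

>>> {"name": "play_rows", "arguments": {
  "deltas": [
    [0,0,1,0,0,0.5,1],
    [-0.5,-0.5,1,0,0,1,1],
    [-0.8,-0.8,1,0,0,1,1],
    [-0.8,-0.8,0,0,0,1,1],
    [-0.8,-1,0,0,0,1,1],
    [0,-1,0,0,0,1,1],
    [0,-0.5,0,0,0,1,1],
    [0,0,0,0,0,0,1]
  ]
}}

```text
time_s: 14.85
eef_pos: [502.6, 50.3, 207.3]
ee_rot: [0.0, 0.996, -0.085, 0.001]
force: [-0.2, 0.4, 0.4]
grip_width: 0.999
```

```bash
python3 w.py w6.pkl; python3 m3.py w6.pkl
```

```text
[502.6  50.3 207.3] yaw -0.171 grip 0.9994981791554747
knob 402 [595.9 211.1] [14.5 46.3] yaw -0.877 z 43.4
fin 526 [642.5  33.1] [11.2 40.7] yaw -0.534 z 74.2
roof 6712 [599.1  60.1] [ 45.5 185.8] yaw -0.539 z 44.6
pivot [569.5675354   76.75844574] mouth from roof [521.0188446  106.87614441]
red 124 0.185
blue 106 -0.517
orange 180 -0.525
blk 571 [ 648.3 -271.2] [36.6 45.1] yaw 0.485 z 26.5
blk 757 [ 548.1 -183. ] [36.1 43.3] yaw -0.040 z 26.6
blk 512 [ 511.2 -288.1] [35.9 48.2] yaw 0.626 z 26.4
blk 650 [ 454.1 -185.5] [35.7 44.4] yaw -0.273 z 26.5
sealer 3296 [705.  272.7] [ 45.7 144.7] yaw 1.110 z 87.4
case 596 [441.4 331.3] [44.5 48.3] yaw -1.127 z 29.0
tape 3873 [ 427.6 -268.7] [ 61.7 225.6] yaw 1.158 z 64.3
```

>>> {"name": "play_rows", "arguments": {
  "deltas": [
    [-0.2,-0.97,0,0,0,-0.17,1],
    [-0.2,-0.97,0,0,0,-0.17,1],
    [-0.2,-0.97,-0.1,0,0,-0.17,1],
    [-0.25,-0.97,-0.4,0,0,-0.17,1],
    [-0.25,-0.97,-0.5,0,0,-0.17,1],
    [-0.3,-0.97,-0.5,0,0,-0.17,1],
    [0,0,0,0,0,0,1],
    [0,0,0,0,0,0,1]
  ]
}}

```text
time_s: 15.57
eef_pos: [448.5, -172.7, 149.6]
ee_rot: [-0.001, 0.99, -0.141, -0.001]
force: [0.5, 0.4, 0.4]
grip_width: 1.006
```

```bash
cat > b.py <<'E'
from h import *
import sys,pickle
# measure brown block tops in a fresh wrist picture; move needed for the block nearest to (x,y)
x,y=map(float,sys.argv[1:3])
c,s=wcap();pickle.dump(c,open("wb.pkl","wb"))
v,u=np.mgrid[0:400,0:640];P=wpt(c,u,v);P[c["z_map"]<=0]=-999
h=cv2.cvtColor(c["pixels"],cv2.COLOR_RGB2HSV).astype(int);Z=P[...,2]
q=R.from_quat(s["ee_rot"],scalar_first=True).as_matrix();ty=np.arctan2(q[1,0],q[0,0]);p=s["eef_pos"]
print("tcp",np.round(p,1),"yaw %.3f"%ty,"t",s["time_s"])
m=((h[...,0]<18)&(h[...,1]>100)&(Z>24.8)&(Z<45)&(P[...,0]<720)).astype(np.uint8)
m=cv2.morphologyEx(m,cv2.MORPH_CLOSE,np.ones((7,7)))
k,l,st,ce=cv2.connectedComponentsWithStats(m)
for i in range(1,k):
    if st[i,4]<120: continue
    g=np.argwhere(l==i);zt=float(np.median(Z[l==i]));w=wpt(c,g[:,1],g[:,0],zt)[:,:2].astype(np.float32);r=cv2.minAreaRect(w)
    b=cv2.boxPoints(r);e=max((b[1]-b[0],b[2]-b[1]),key=np.linalg.norm);a=(np.arctan2(e[1],e[0])+np.pi/2)%np.pi-np.pi/2
    o=np.array(r[0]);print(len(g),np.round(o,1),np.round(sorted(r[1]),1),"yaw %.3f z %.1f"%(a,zt),"<<" if np.hypot(*(o-[x,y]))<45 else "")
    if np.hypot(*(o-[x,y]))<45:
        t=o-9*np.array([np.cos(a),np.sin(a)])
        print("  move",np.round((t-p[:2])/40,2),"z to 9:",round((9-p[2])/40,2),"rz",round(np.degrees(a-ty)/6,2))
E
python3 b.py 454 -185
```

```text
tcp [ 448.5 -172.7  149.6] yaw -0.283 t 15.5667
1692 [ 548.3 -186. ] [31.2 43.3] yaw -0.052 z 26.6 
1467 [ 510.6 -291.1] [32.  43.4] yaw 0.634 z 26.6 
1533 [ 453.6 -188.2] [31.5 43.9] yaw -0.277 z 26.5 <<
  move [-0.09 -0.33] z to 9: -3.51 rz 0.06
```

>>> {"name": "play_rows", "arguments": {
  "deltas": [
    [-0.09,-0.33,-0.6,0,0,0,1],
    [0,0,-1,0,0,0,1],
    [0,0,-1,0,0,0,1],
    [0,0,-0.95,0,0,0,1],
    [0,0,0,0,0,0,1],
    [0,0,0,0,0,0,-1],
    [0,0,0,0,0,0,-1],
    [0,0,0,0,0,0,-1]
  ],
  "squeeze": 50
}}

```text
time_s: 16.28
eef_pos: [446.7, -186.0, 11.0]
ee_rot: [0.001, 0.99, -0.139, 0.002]
force: [0.2, -0.0, 0.3]
grip_width: 0.603
```

>>> {"name": "play_rows", "arguments": {
  "deltas": [
    [0,0,0,0,0,0,-1],
    [0,0,0,0,0,0,-1],
    [0,0,0,0,0,0,-1],
    [0,0,0,0,0,0,-1],
    [0,0,0.5,0,0,0,-1],
    [0,0,1,0,0,0,-1],
    [0,0,1,0,0,0,-1],
    [0,0,0,0,0,0,-1]
  ]
}}

```text
time_s: 16.95
eef_pos: [447.9, -187.5, 115.9]
ee_rot: [0.003, 0.99, -0.139, 0.006]
force: [1.2, -0.5, -0.1]
grip_width: 0.362
```

>>> {"name": "play_rows", "arguments": {
  "deltas": [
    [0.07,0.9,0,0,0,-0.27,-1],
    [0.07,0.9,0,0,0,-0.27,-1],
    [0.07,0.9,0,0,0,-0.27,-1],
    [0.07,0.9,0,0,0,-0.27,-1],
    [0.07,0.9,0,0,0,-0.27,-1],
    [0.07,0.9,0,0,0,-0.27,-1],
    [0.07,0.9,0,0,0,-0.27,-1],
    [0.07,0.9,0,0,0,-0.27,-1]
  ]
}}

```text
time_s: 17.62
eef_pos: [467.5, 104.3, 109.4]
ee_rot: [-0.0, 0.968, -0.251, 0.001]
force: [0.5, -0.6, -1.2]
grip_width: 0.358
```

>>> {"name": "play_rows", "arguments": {
  "deltas": [
    [0.07,0.9,0,0,0,-0.3,-1],
    [0,0,0,0,0,0,-1],
    [0,0,0,0,0,0,-1]
  ]
}}

```text
time_s: 17.87
eef_pos: [470.2, 139.9, 109.0]
ee_rot: [-0.0, 0.965, -0.264, 0.001]
force: [0.1, -1.0, -1.0]
grip_width: 0.356
```

```bash
python3 w.py w7.pkl; python3 m3.py w7.pkl|head -6;  python3 - <<'E'
from h import *
import pickle
c=pickle.load(open("w7.pkl","rb"));save(c,"w7.png",s=1.25)
E
```

```text
[470.2 139.9 109. ] yaw -0.534 grip 0.3562829383933941
knob 879 [595.  211.7] [15.1 45.6] yaw -0.859 z 43.6
fin none
roof 8897 [559.5  83.6] [45.1 93.3] yaw -0.538 z 44.6
blk none
blk none
blk none
```

View pics/w7.png

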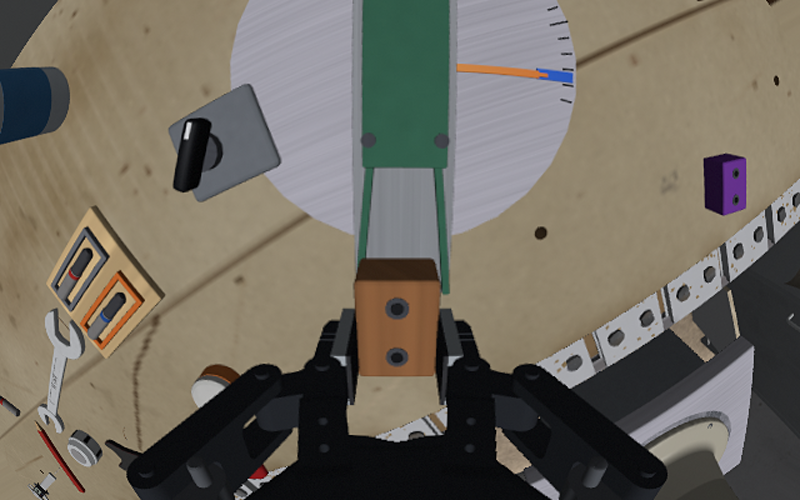

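Run:
```python
from h import *
import pickle
c=pickle.load(open("w7.pkl","rb"))
L,Rr=wpt(c,362/1.25,168/1.25,44),wpt(c,449/1.25,168/1.25,44);M=(L+Rr)[:2]/2
T=np.linalg.inv(c["W"]@np.linalg.inv(c["tool_from_camera"]))
print(L,Rr,np.linalg.norm(L-Rr),M,np.arctan2(*(L-Rr)[[0,1]]), "mouth in tool",(T@[*M,10,1])[:2])
for a in ((374,200),(433,200),(367,250),(441,250)): print((T@[*wpt(c,a[0]/1.25,a[1]/1.25,18)[:2],18,1])[:2])
print([np.round((T@[*wpt(c,u/1.25,v/1.25,135-13)[:2],120,1])[:2],1) for u,v in((355,280),(437,280),(358,375),(435,375))])
```

```text
[530.9454281 127.2313844  44.       ] [507.13998365  86.61182126  44.        ] 47.081292408393765 [519.04270587 106.92160283] 0.5301053988340761 mouth in tool [58.70325302  3.59362772]
[ 35.27036361 -15.21974911]
[35.35030065 21.28293011]
[  2.50550254 -20.26731365]
[ 2.53606377 27.39427136]
[array([ 27.6, -16.7]), array([27.6, 13.6]), array([-16.5, -17.5]), array([-16.5,  14.9])]
```

>>> {"name": "play_rows", "arguments": {
  "deltas": [
    [0.11,-0.2,-0.2,0,0,0,-1],
    [0,0,-0.8,0,0,0,-1],
    [0,0,-0.8,0,0,0,-1],
    [0,0,-0.35,0,0,0,-1],
    [0,0,0,0,0,0,-1],
    [0,0,0,0,0,0,-1]
  ]
}}

```text
time_s: 18.42
eef_pos: [474.8, 128.7, 21.6]
ee_rot: [0.0, 0.964, -0.266, -0.001]
force: [-0.8, -0.2, -0.4]
grip_width: 0.358
```

>>> {"name": "play_rows", "arguments": {
  "deltas": [
    [0,0.06,0,0,0,0,-1],
    [0,0,0,0,0,0,-1],
    [0,0,0,0,0,0,1],
    [0,0,0,0,0,0,1],
    [0,0,0,0,0,0,1],
    [0,0,0.8,0,0,0,1],
    [-0.4,0.23,0.8,0,0,0,-1],
    [-0.4,0.23,0,0,0,0,-1]
  ]
}}

```text
time_s: 19.08
eef_pos: [445.2, 151.5, 91.1]
ee_rot: [-0.002, 0.964, -0.266, 0.004]
force: [1.4, -0.3, 1.7]
grip_width: 0.685
```

>>> {"name": "play_rows", "arguments": {
  "deltas": [
    [0,0,0,0,0,0,-1],
    [0,0,0,0,0,0,-1],
    [0,0,0,0,0,0,-1],
    [0,0,0,0,0,0,-1],
    [0,0,0,0,0,0,-1]
  ]
}}

```text
time_s: 19.5
eef_pos: [443.0, 150.9, 85.8]
ee_rot: [0.0, 0.964, -0.266, -0.0]
force: [0.0, -0.5, -0.0]
grip_width: -0.001
```

```bash
cat > p.py <<'E'
from h import *
import sys,pickle
# block on tray: its rectangle and the roof in the tool frame
c,s=wcap();pickle.dump(c,open("wp.pkl","wb"));T=np.linalg.inv(c["W"]@np.linalg.inv(c["tool_from_camera"]))
v,u=np.mgrid[0:400,0:640];P=wpt(c,u,v);P[c["z_map"]<=0]=-999;Z=P[...,2]
h=cv2.cvtColor(c["pixels"],cv2.COLOR_RGB2HSV).astype(int)
print("tcp",np.round(s["eef_pos"],1),"F",np.round(s["force"],1),"grip %.2f"%s["grip_width"])
n=np.hypot(P[...,0]-500,P[...,1]-115)<120
for nm,m,z in(("block",(h[...,0]<18)&(h[...,1]>100)&(Z>30)&(Z<42)&n,36),("roof",(h[...,0]>45)&(h[...,0]<90)&(h[...,1]>80)&(Z>40)&(Z<50),44)):
    k,l,st,ce=cv2.connectedComponentsWithStats(m.astype(np.uint8))
    if k<2: print(nm,"none"); continue
    g=np.argwhere(l==1+np.argmax(st[1:,4]));w=wpt(c,g[:,1],g[:,0],z);w=np.c_[w,np.ones(len(w))]@T.T
    print(nm,len(g),"tool x %.1f..%.1f"%tuple(np.percentile(w[:,0],[.5,99.5])),"y %.1f..%.1f"%tuple(np.percentile(w[:,1],[1,99])),"z %.1f"%np.median(Z[g[:,0],g[:,1]]))
E
python3 p.py
```

```text
tcp [443.  150.9  85.8] F [ 0.  -0.5 -0. ] grip -0.00
block 2906 tool x 22.0..65.2 y -16.8..13.6 z 36.5
roof 6701 tool x 88.4..144.0 y -24.3..20.1 z 44.6
```

>>> {"name": "play_rows", "arguments": {
  "deltas": [
    [0.03,0.04,-0.8,0,0,0,-1],
    [0,0,-0.75,0,0,0,-1],
    [0,0,0,0,0,0,-1],
    [0.22,-0.13,0,0,0,0,-1],
    [0.22,-0.13,0,0,0,0,-1],
    [0.22,-0.13,0,0,0,0,-1],
    [0.22,-0.13,0,0,0,0,-1],
    [0.22,-0.13,0,0,0,0,-1]
  ]
}}

```text
time_s: 20.22
eef_pos: [489.6, 126.1, 25.3]
ee_rot: [-0.0, 0.964, -0.266, 0.001]
force: [-0.4, 0.1, -0.0]
grip_width: -0.001
```

>>> {"name": "play_rows", "arguments": {
  "deltas": [
    [0.22,-0.13,0,0,0,0,-1],
    [0,0,0,0,0,0,-1],
    [0,0,0,0,0,0,-1]
  ]
}}

```text
time_s: 20.47
eef_pos: [497.0, 121.3, 24.4]
ee_rot: [-0.0, 0.964, -0.266, 0.0]
force: [0.4, -0.1, -0.5]
grip_width: 0.0
```

```bash
python3 p.py
```

```text
tcp [497.  121.3  24.4] F [ 0.4 -0.1 -0.5] grip 0.00
block 834 tool x 15.0..22.4 y -15.6..14.8 z 36.5
roof 25448 tool x 27.2..124.5 y -22.0..22.5 z 44.6
```

>>> {"name": "play_rows", "arguments": {
  "deltas": [
    [0.14,-0.08,0,0,0,0,-1],
    [0.14,-0.08,0,0,0,0,-1],
    [0,0,0,0,0,0,-1],
    [0,0,0,0,0,0,-1]
  ]
}}

```text
time_s: 20.85
eef_pos: [508.2, 115.1, 24.3]
ee_rot: [-0.0, 0.964, -0.265, 0.0]
force: [-0.4, -0.4, -0.3]
grip_width: -0.003
```

>>> {"name": "play_rows", "arguments": {
  "deltas": [
    [-0.3,0.17,0.4,0,0,0,-1],
    [-0.3,0.17,0.8,0,0,0,-1],
    [0,-0.5,0.8,0,0,0,1],
    [0,-0.2,0,0,0,0,1],
    [0,0,0,0,0,0,1]
  ]
}}

```text
time_s: 21.27
eef_pos: [484.6, 99.9, 105.7]
ee_rot: [-0.0, 0.964, -0.266, 0.002]
force: [0.6, -0.4, -0.9]
grip_width: 0.418
```

```bash
python3 p.py; python3 m3.py wp.pkl|head -7
python3 - <<'E'
from h import *
import pickle
c=pickle.load(open("wp.pkl","rb"));save(c,"w8.png",s=1.25)
E
```

```text
tcp [484.6  99.9 105.7] F [ 0.6 -0.4 -0.9] grip 0.42
block none
roof 11886 tool x 26.8..150.0 y -46.6..-2.1 z 44.6
knob 759 [595.2 210.8] [15.7 47.5] yaw -0.877 z 43.4
fin none
roof 11886 [574.   75.2] [ 45.6 126.6] yaw -0.533 z 44.6
blk none
blk 394 [ 535.8 -181.3] [19.2 38.2] yaw 1.456 z 26.3
blk 581 [ 502.9 -287. ] [33.8 64.2] yaw 1.377 z 24.3
blk none
```

View pics/w8.png

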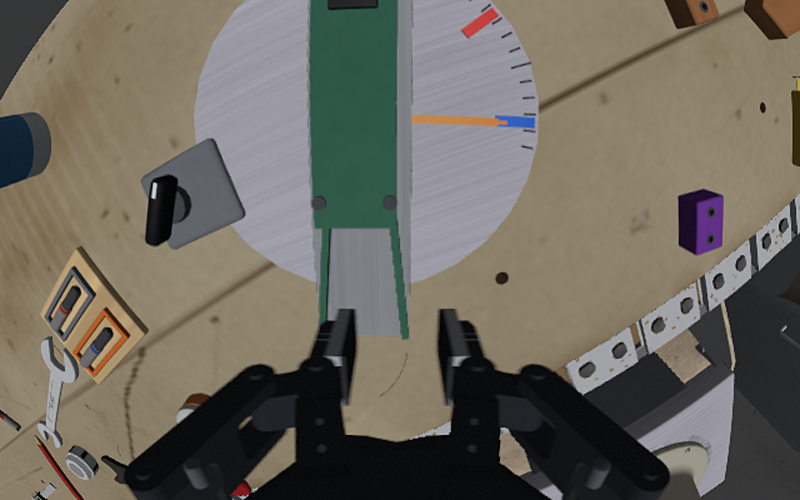

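Block 1 is in the tunnel and the tray is empty (px 365,280). The pointer is still on blue. Next is block B.

>>> {"name": "play_rows", "arguments": {
  "deltas": [
    [0.17,-0.89,0.5,0,0,0.58,1],
    [0.17,-0.89,0.5,0,0,0.58,1],
    [0.17,-0.89,0,0,0,0.58,1],
    [0.17,-0.89,0,0,0,0.58,1],
    [0.17,-0.89,0,0,0,0.58,1],
    [0.17,-0.89,0,0,0,0.58,1],
    [0.17,-0.89,0,0,0,0.58,1],
    [0.17,-0.89,0,0,0,0.58,1]
  ]
}}

```text
time_s: 21.98
eef_pos: [538.1, -185.0, 142.6]
ee_rot: [-0.001, 1.0, -0.024, -0.001]
force: [0.2, 0.2, 0.4]
grip_width: 1.0
```

>>> {"name": "play_rows", "arguments": {
  "deltas": [
    [0,0,0,0,0,0,1],
    [0,0,0,0,0,0,1]
  ]
}}

```text
time_s: 22.15
eef_pos: [537.9, -184.6, 142.3]
ee_rot: [-0.001, 1.0, -0.027, -0.001]
force: [-1.2, 0.7, -0.1]
grip_width: 0.998
```

```bash
python3 b.py 548 -184
```

```text
tcp [ 537.9 -184.6  142.3] yaw -0.054 t 22.15
1573 [ 648.6 -273.9] [31.9 43.3] yaw 0.509 z 26.6 
1601 [ 548.9 -186.1] [31.2 43.9] yaw -0.043 z 26.5 <<
  move [ 0.05 -0.03] z to 9: -3.33 rz 0.11
1271 [ 511.2 -291.2] [31.5 44.1] yaw 0.628 z 26.6
```

>>> {"name": "play_rows", "arguments": {
  "deltas": [
    [0.05,-0.03,-0.6,0,0,0.1,1],
    [0,0,-1,0,0,0,1],
    [0,0,-1,0,0,0,1],
    [0,0,-0.8,0,0,0,1],
    [0,0,0,0,0,0,1],
    [0,0,0,0,0,0,-1],
    [0,0,0,0,0,0,-1],
    [0,0,0,0,0,0,-1]
  ]
}}

```text
time_s: 22.87
eef_pos: [541.5, -185.3, 10.7]
ee_rot: [0.001, 1.0, -0.02, 0.002]
force: [0.3, 0.5, 0.3]
grip_width: 0.607
```

>>> {"name": "play_rows", "arguments": {
  "deltas": [
    [0,0,0,0,0,0,-1],
    [0,0,0,0,0,0,-1],
    [0,0,0,0,0,0,-1],
    [0,0,0,0,0,0,-1],
    [0,0,0.5,0,0,0,-1],
    [0,0,1,0,0,0,-1],
    [0,0,1,0,0,0,-1],
    [0,0,0,0,0,0,-1]
  ]
}}

```text
time_s: 23.53
eef_pos: [543.4, -186.8, 116.7]
ee_rot: [0.003, 1.0, -0.02, 0.006]
force: [1.2, 0.2, 0.9]
grip_width: 0.359
```

>>> {"name": "play_rows", "arguments": {
  "deltas": [
    [-0.19,0.88,0,0,0,-0.52,-1],
    [-0.19,0.88,0,0,0,-0.52,-1],
    [-0.19,0.88,0,0,0,-0.52,-1],
    [-0.19,0.88,0,0,0,-0.52,-1],
    [-0.19,0.88,0,0,0,-0.52,-1],
    [-0.19,0.88,0,0,0,-0.52,-1],
    [-0.19,0.88,0,0,0,-0.52,-1],
    [-0.19,0.88,0,0,0,-0.52,-1]
  ]
}}

```text
time_s: 24.2
eef_pos: [479.0, 98.0, 109.1]
ee_rot: [-0.0, 0.971, -0.237, 0.001]
force: [0.8, -0.6, -0.8]
grip_width: 0.355
```

>>> {"name": "play_rows", "arguments": {
  "deltas": [
    [-0.19,0.88,0,0,0,-0.55,-1],
    [0,0,0,0,0,0,-1],
    [0,0,0,0,0,0,-1]
  ]
}}

```text
time_s: 24.45
eef_pos: [471.6, 133.0, 108.9]
ee_rot: [-0.0, 0.965, -0.262, 0.001]
force: [0.5, -1.0, -0.8]
grip_width: 0.363
```

```bash
cat > q.py <<'E'
from h import *
# block in the grip over the tray: offsets of the roof (mouth) and the held block in tool axes, and the move to make
c,s=wcap();T=np.linalg.inv(c["W"]@np.linalg.inv(c["tool_from_camera"]));p=s["eef_pos"]
q=R.from_quat(s["ee_rot"],scalar_first=True).as_matrix();ty=np.arctan2(q[1,0],q[0,0])
v,u=np.mgrid[0:400,0:640];P=wpt(c,u,v);P[c["z_map"]<=0]=-999;Z=P[...,2]
h=cv2.cvtColor(c["pixels"],cv2.COLOR_RGB2HSV).astype(int)
g=np.argwhere((h[...,0]>45)&(h[...,0]<90)&(h[...,1]>80)&(Z>40)&(Z<50)&(P[...,0]>480)&(P[...,1]<150));w=wpt(c,g[:,1],g[:,0],44.)
r=cv2.minAreaRect(w[:,:2].astype(np.float32));b=cv2.boxPoints(r);e=max((b[1]-b[0],b[2]-b[1]),key=np.linalg.norm);a=(np.arctan2(e[1],e[0])+np.pi/2)%np.pi-np.pi/2
d=np.array([np.cos(a),np.sin(a)]);M=np.array(r[0])-d*max(r[1])/2
zb=np.median(Z[(h[...,0]<18)&(h[...,1]>100)&(np.hypot(P[...,0]-p[0],P[...,1]-p[1])<30)&(Z>p[2])])
X=np.argwhere((h[...,0]<18)&(h[...,1]>100)&(np.hypot(P[...,0]-p[0],P[...,1]-p[1])<45)&(abs(Z-zb)<4));wb=wpt(c,X[:,1],X[:,0],zb)
rb=cv2.minAreaRect(wb[:,:2].astype(np.float32));bb=cv2.boxPoints(rb);e=max((bb[1]-bb[0],bb[2]-bb[1]),key=np.linalg.norm);ab=(np.arctan2(e[1],e[0])+np.pi/2)%np.pi-np.pi/2
o=np.array(rb[0]);t=M-45*d
print("tcp",np.round(p,1),"yaw %.3f"%ty,"mouth",np.round(M,1),"mag yaw %.3f"%a,"roof",np.round(r[1],1),"blk",np.round(o,1),np.round(rb[1],1),"yaw %.3f top z %.1f"%(ab,zb))
print("move",np.round((t-o)/40,2),"rz %.2f"%(np.degrees(a-ab)/6),"z to bottom 12: %.2f"%((12+26-zb)/40))
E
python3 q.py
```

```text
tcp [471.6 133.  108.9] yaw -0.531 mouth [519.7 107.5] mag yaw -0.542 roof [45.4 97.6] blk [479.4 130.1] [32.1 44.5] yaw -0.530 top z 125.0
move [0.04 0.02] rz -0.11 z to bottom 12: -2.18
```

>>> {"name": "play_rows", "arguments": {
  "deltas": [
    [0.04,0.02,-0.3,0,0,-0.1,-1],
    [0,0,-0.8,0,0,0,-1],
    [0,0,-0.8,0,0,0,-1],
    [0,0,-0.25,0,0,0,-1],
    [0,0,0,0,0,0,-1],
    [0,0,0,0,0,0,1],
    [0,0,0,0,0,0,1],
    [0,0,0,0,0,0,1]
  ]
}}

```text
time_s: 25.17
eef_pos: [474.1, 132.0, 23.1]
ee_rot: [-0.0, 0.963, -0.269, 0.001]
force: [0.5, -0.3, -0.8]
grip_width: 0.776
```

>>> {"name": "play_rows", "arguments": {
  "deltas": [
    [0,0,0.8,0,0,0,1],
    [-0.4,0.23,0.8,0,0,0,-1],
    [-0.4,0.23,0,0,0,0,-1],
    [0,0,0,0,0,0,-1],
    [0,0,0,0,0,0,-1],
    [0,0,0,0,0,0,-1],
    [0,0,0,0,0,0,-1],
    [0,0,0,0,0,0,-1]
  ]
}}

```text
time_s: 25.83
eef_pos: [441.8, 150.5, 85.9]
ee_rot: [0.0, 0.963, -0.269, -0.0]
force: [-0.0, -0.1, 0.6]
grip_width: -0.0
```

```bash
python3 p.py
```

```text
tcp [441.8 150.5  85.9] F [-0.  -0.1  0.6] grip -0.00
block 2941 tool x 22.6..66.4 y -16.8..13.7 z 36.5
roof 6654 tool x 89.4..144.0 y -26.2..18.3 z 44.6
```

>>> {"name": "play_rows", "arguments": {
  "deltas": [
    [0.04,0.06,-0.8,0,0,0,-1],
    [0,0,-0.75,0,0,0,-1],
    [0,0,0,0,0,0,-1],
    [0.22,-0.13,0,0,0,0,-1],
    [0.22,-0.13,0,0,0,0,-1],
    [0.22,-0.13,0,0,0,0,-1],
    [0.22,-0.13,0,0,0,0,-1],
    [0.22,-0.13,0,0,0,0,-1]
  ]
}}

```text
time_s: 26.55
eef_pos: [488.6, 126.6, 25.4]
ee_rot: [-0.0, 0.963, -0.269, 0.001]
force: [-2.4, 0.3, 1.2]
grip_width: 0.006
```

>>> {"name": "play_rows", "arguments": {
  "deltas": [
    [0.22,-0.13,0,0,0,0,-1],
    [0.14,-0.08,0,0,0,0,-1],
    [0.14,-0.08,0,0,0,0,-1],
    [0,0,0,0,0,0,-1],
    [0,0,0,0,0,0,-1]
  ]
}}

```text
time_s: 26.97
eef_pos: [507.3, 115.5, 24.2]
ee_rot: [0.0, 0.963, -0.269, 0.0]
force: [-0.2, -0.0, 0.7]
grip_width: -0.001
```

```bash
python3 p.py
```

```text
tcp [507.3 115.5  24.2] F [-0.2 -0.   0.7] grip -0.00
block none
roof 27860 tool x 15.5..124.4 y -22.3..22.2 z 44.6
```

>>> {"name": "play_rows", "arguments": {
  "deltas": [
    [-0.3,0.17,0.4,0,0,0,-1],
    [-0.2,0,0.9,0,0,0,-1],
    [0,-0.7,0.9,0,0,1,1],
    [0,-0.95,0.9,0,0,1,1],
    [0.05,-0.95,0,0,0,1,1],
    [0.05,-0.95,0,0,0,1,1],
    [0.05,-0.95,0,0,0,1,1],
    [0.05,-0.95,0,0,0,1,1]
  ]
}}

```text
time_s: 27.68
eef_pos: [494.7, -86.8, 138.1]
ee_rot: [0.0, 0.999, 0.045, 0.0]
force: [1.0, 0.4, 1.2]
grip_width: 0.841
```

>>> {"name": "play_rows", "arguments": {
  "deltas": [
    [0.05,-0.95,0,0,0,1,1],
    [0.05,-0.95,0,0,0,1,1],
    [0.05,-0.95,0,0,0,1,1],
    [0.05,-0.9,0,0,0,1,1],
    [0,-0.9,0,0,0,1,1],
    [0,0,0,0,0,0,1],
    [0,0,0,0,0,0,1]
  ]
}}

```text
time_s: 28.27
eef_pos: [502.6, -272.4, 137.4]
ee_rot: [-0.0, 0.955, 0.298, -0.0]
force: [0.8, 0.1, -0.9]
grip_width: 1.002
```

```bash
python3 b.py 511 -290
```

```text
tcp [ 502.6 -272.4  137.4] yaw 0.605 t 28.2667
1646 [ 648.  -274.2] [31.5 43.8] yaw 0.497 z 26.6 
1532 [ 510.8 -291.7] [30.9 42.7] yaw 0.611 z 26.5 <<
  move [ 0.02 -0.61] z to 9: -3.21 rz 0.06
```

>>> {"name": "play_rows", "arguments": {
  "deltas": [
    [0.02,-0.61,0,0,0,0.1,1],
    [0,0,-0.9,0,0,0,1],
    [0,0,-1,0,0,0,1],
    [0,0,-1,0,0,0,1],
    [0,0,-0.35,0,0,0,1],
    [0,0,0,0,0,0,-1],
    [0,0,0,0,0,0,-1],
    [0,0,0,0,0,0,-1]
  ]
}}

```text
time_s: 28.98
eef_pos: [504.9, -295.7, 9.8]
ee_rot: [0.001, 0.953, 0.304, 0.001]
force: [-0.5, 0.4, -0.0]
grip_width: 0.601
```

>>> {"name": "play_rows", "arguments": {
  "deltas": [
    [0,0,0,0,0,0,-1],
    [0,0,0,0,0,0,-1],
    [0,0,0,0,0,0,-1],
    [0,0,0,0,0,0,-1],
    [0,0,0.5,0,0,0,-1],
    [0,0,1,0,0,0,-1],
    [0,0,1,0,0,0,-1],
    [0,0,0,0,0,0,-1]
  ]
}}

```text
time_s: 29.65
eef_pos: [506.7, -298.0, 116.6]
ee_rot: [0.006, 0.953, 0.304, 0.004]
force: [0.6, -1.0, 0.0]
grip_width: 0.36
```

>>> {"name": "play_rows", "arguments": {
  "deltas": [
    [-0.06,0.9,0,0,0,-0.92,-1],
    [-0.06,0.9,0,0,0,-0.92,-1],
    [-0.06,0.9,0,0,0,-0.92,-1],
    [-0.06,0.9,0,0,0,-0.92,-1],
    [-0.06,0.9,0,0,0,-0.92,-1],
    [-0.06,0.9,0,0,0,-0.92,-1],
    [-0.06,0.9,0,0,0,-0.92,-1],
    [-0.06,0.9,0,0,0,-0.92,-1]
  ]
}}

```text
time_s: 30.32
eef_pos: [484.5, -6.1, 108.7]
ee_rot: [0.0, 0.997, -0.079, 0.001]
force: [-0.2, -0.8, -0.4]
grip_width: 0.36
```

>>> {"name": "play_rows", "arguments": {
  "deltas": [
    [-0.06,0.9,0,0,0,-0.92,-1],
    [-0.06,0.9,0,0,0,-0.92,-1],
    [-0.06,0.9,0,0,0,-0.92,-1],
    [-0.06,0.9,0,0,0,-0.92,-1],
    [0,0,0,0,0,0,-1],
    [0,0,0,0,0,0,-1]
  ]
}}

```text
time_s: 30.82
eef_pos: [474.9, 137.7, 108.5]
ee_rot: [-0.0, 0.964, -0.264, 0.001]
force: [0.8, -0.2, -1.1]
grip_width: 0.362
```

```bash
python3 q.py
```

```text
tcp [474.9 137.7 108.5] yaw -0.535 mouth [519.8 107.7] mag yaw -0.545 roof [45.4 98.3] blk [482.4 134.9] [32.  44.5] yaw -0.533 top z 125.0
move [-0.03 -0.1 ] rz -0.12 z to bottom 12: -2.17
```

>>> {"name": "play_rows", "arguments": {
  "deltas": [
    [-0.03,-0.1,-0.3,0,0,-0.1,-1],
    [0,0,-0.8,0,0,0,-1],
    [0,0,-0.8,0,0,0,-1],
    [0,0,-0.25,0,0,0,-1],
    [0,0,0,0,0,0,-1],
    [0,0,0,0,0,0,1],
    [0,0,0,0,0,0,1],
    [0,0,0,0,0,0,1]
  ]
}}

```text
time_s: 31.53
eef_pos: [474.5, 131.8, 22.7]
ee_rot: [-0.0, 0.963, -0.271, 0.001]
force: [-0.1, 0.4, -0.3]
grip_width: 0.778
```

>>> {"name": "play_rows", "arguments": {
  "deltas": [
    [0,0,0.8,0,0,0,1],
    [-0.4,0.23,0.8,0,0,0,-1],
    [-0.4,0.23,0,0,0,0,-1],
    [0,0,0,0,0,0,-1],
    [0,0,0,0,0,0,-1],
    [0,0,0,0,0,0,-1],
    [0,0,0,0,0,0,-1],
    [0,0,0,0,0,0,-1]
  ]
}}

```text
time_s: 32.2
eef_pos: [442.2, 150.3, 85.4]
ee_rot: [0.0, 0.963, -0.271, -0.0]
force: [0.3, -0.0, 1.2]
grip_width: 0.002
```

```bash
python3 p.py
```

```text
tcp [442.2 150.3  85.4] F [ 0.3 -0.   1.2] grip 0.00
block 2913 tool x 22.1..65.2 y -17.1..13.3 z 36.5
roof 6729 tool x 88.8..143.8 y -27.2..17.7 z 44.6
```

>>> {"name": "play_rows", "arguments": {
  "deltas": [
    [0.04,0.06,-0.8,0,0,0,-1],
    [0,0,-0.75,0,0,0,-1],
    [0,0,0,0,0,0,-1],
    [0.22,-0.13,0,0,0,0,-1],
    [0.22,-0.13,0,0,0,0,-1],
    [0.22,-0.13,0,0,0,0,-1],
    [0.22,-0.13,0,0,0,0,-1],
    [0.22,-0.13,0,0,0,0,-1]
  ]
}}

```text
time_s: 32.92
eef_pos: [488.8, 126.5, 24.9]
ee_rot: [-0.0, 0.963, -0.271, 0.0]
force: [-2.3, 1.9, 2.9]
grip_width: 0.003
```

>>> {"name": "play_rows", "arguments": {
  "deltas": [
    [0.22,-0.13,0,0,0,0,-1],
    [0.14,-0.08,0,0,0,0,-1],
    [0.14,-0.08,0,0,0,0,-1],
    [0,0,0,0,0,0,-1],
    [0,0,0,0,0,0,-1]
  ]
}}

```text
time_s: 33.33
eef_pos: [507.8, 115.2, 23.8]
ee_rot: [0.0, 0.963, -0.271, 0.0]
force: [-0.4, 0.6, -0.5]
grip_width: -0.003
```

>>> {"name": "play_rows", "arguments": {
  "deltas": [
    [-0.3,0.17,0.4,0,0,0,-1],
    [-0.2,0,0.9,0,0,0,-1],
    [0.2,-0.7,0.9,0,0,1,1],
    [0.3,-0.9,0.9,0,0,1,1],
    [0.3,-0.9,0,0,0,1,1],
    [0.3,-0.9,0,0,0,1,1],
    [0.3,-0.9,0,0,0,1,1],
    [0.3,-0.9,0,0,0,1,1]
  ]
}}

```text
time_s: 34.0
eef_pos: [552.4, -77.3, 137.1]
ee_rot: [0.0, 0.999, 0.043, 0.0]
force: [0.7, -0.1, -0.1]
grip_width: 0.847
```

>>> {"name": "play_rows", "arguments": {
  "deltas": [
    [0.4,-0.9,0,0,0,1,1],
    [0.4,-0.9,0,0,0,1,1],
    [0.45,-0.9,0,0,0,1,1],
    [0.5,-0.9,0,0,0,1,1],
    [0.4,-0.9,0,0,0,0,1],
    [0,0,0,0,0,0,1],
    [0,0,0,0,0,0,1]
  ]
}}

```text
time_s: 34.58
eef_pos: [638.1, -257.1, 135.6]
ee_rot: [-0.0, 0.969, 0.246, -0.0]
force: [-0.4, 0.6, -0.3]
grip_width: 0.999
```

```bash
python3 b.py 648 -274
```

```text
tcp [ 638.1 -257.1  135.6] yaw 0.496 t 34.5833
1534 [ 649.6 -274.6] [30.3 42. ] yaw 0.502 z 26.6 <<
  move [ 0.09 -0.54] z to 9: -3.16 rz 0.05
```

>>> {"name": "play_rows", "arguments": {
  "deltas": [
    [0.07,-0.54,0,0,0,0,1],
    [0,0,-0.9,0,0,0,1],
    [0,0,-1,0,0,0,1],
    [0,0,-1,0,0,0,1],
    [0,0,-0.3,0,0,0,1],
    [0,0,0,0,0,0,-1],
    [0,0,0,0,0,0,-1],
    [0,0,0,0,0,0,-1]
  ]
}}

```text
time_s: 35.3
eef_pos: [642.5, -277.6, 12.4]
ee_rot: [0.002, 0.969, 0.247, 0.002]
force: [-0.1, -0.2, 0.7]
grip_width: 0.604
```

>>> {"name": "play_rows", "arguments": {
  "deltas": [
    [0,0,0,0,0,0,-1],
    [0,0,0,0,0,0,-1],
    [0,0,0,0,0,0,-1],
    [0,0,0,0,0,0,-1],
    [0,0,0.5,0,0,0,-1],
    [0,0,1,0,0,0,-1],
    [0,0,1,0,0,0,-1],
    [0,0,0,0,0,0,-1]
  ]
}}

```text
time_s: 35.97
eef_pos: [644.2, -279.1, 119.7]
ee_rot: [0.006, 0.969, 0.247, 0.005]
force: [0.8, -0.9, 0.6]
grip_width: 0.356
```

>>> {"name": "play_rows", "arguments": {
  "deltas": [
    [-0.35,0.86,0,0,0,-0.83,-1],
    [-0.35,0.86,0,0,0,-0.83,-1],
    [-0.35,0.86,0,0,0,-0.83,-1],
    [-0.35,0.86,0,0,0,-0.83,-1],
    [-0.35,0.86,0,0,0,-0.83,-1],
    [-0.35,0.86,0,0,0,-0.83,-1],
    [-0.35,0.86,0,0,0,-0.83,-1],
    [-0.35,0.86,0,0,0,-0.83,-1]
  ]
}}

```text
time_s: 36.63
eef_pos: [528.5, -0.6, 110.0]
ee_rot: [0.0, 0.995, -0.101, 0.001]
force: [0.4, 0.3, -1.4]
grip_width: 0.362
```

>>> {"name": "play_rows", "arguments": {
  "deltas": [
    [-0.35,0.86,0,0,0,-0.83,-1],
    [-0.35,0.86,0,0,0,-0.83,-1],
    [-0.35,0.86,0,0,0,-0.83,-1],
    [-0.35,0.8,0,0,0,-0.83,-1],
    [0,0,0,0,0,0,-1],
    [0,0,0,0,0,0,-1]
  ]
}}

```text
time_s: 37.13
eef_pos: [472.9, 134.4, 109.9]
ee_rot: [-0.0, 0.964, -0.267, 0.001]
force: [0.3, -0.0, -0.7]
grip_width: 0.358
```

```bash
python3 q.py
```

```text
tcp [472.9 134.4 109.9] yaw -0.541 mouth [519.8 107.8] mag yaw -0.547 roof [45.3 98.3] blk [480.5 131.4] [31.6 45.3] yaw -0.540 top z 124.5
move [ 0.02 -0.01] rz -0.06 z to bottom 12: -2.16
```

>>> {"name": "play_rows", "arguments": {
  "deltas": [
    [0.02,-0.01,-0.3,0,0,-0.1,-1],
    [0,0,-0.8,0,0,0,-1],
    [0,0,-0.8,0,0,0,-1],
    [0,0,-0.25,0,0,0,-1],
    [0,0,0,0,0,0,-1],
    [0,0,0,0,0,0,1],
    [0,0,0,0,0,0,1],
    [0,0,0,0,0,0,1]
  ]
}}

```text
time_s: 37.85
eef_pos: [474.5, 132.3, 23.6]
ee_rot: [-0.0, 0.962, -0.274, 0.001]
force: [0.2, -0.1, -0.6]
grip_width: 0.771
```

>>> {"name": "play_rows", "arguments": {
  "deltas": [
    [0,0,0.8,0,0,0,1],
    [-0.4,0.23,0.8,0,0,0,-1],
    [-0.4,0.23,0,0,0,0,-1],
    [0,0,0,0,0,0,-1],
    [0,0,0,0,0,0,-1],
    [0,0,0,0,0,0,-1],
    [0,0,0,0,0,0,-1],
    [0,0,0,0,0,0,-1]
  ]
}}

```text
time_s: 38.52
eef_pos: [442.2, 150.8, 86.5]
ee_rot: [0.0, 0.962, -0.274, -0.0]
force: [0.1, -0.3, -1.2]
grip_width: -0.001
```

```bash
python3 p.py
```

```text
tcp [442.2 150.8  86.5] F [ 0.1 -0.3 -1.2] grip -0.00
block 2920 tool x 22.4..66.4 y -17.5..13.1 z 36.5
roof 6613 tool x 89.0..144.2 y -27.3..17.2 z 44.6
```

>>> {"name": "play_rows", "arguments": {
  "deltas": [
    [0.04,0.05,-0.8,0,0,0,-1],
    [0,0,-0.75,0,0,0,-1],
    [0,0,0,0,0,0,-1],
    [0.22,-0.13,0,0,0,0,-1],
    [0.22,-0.13,0,0,0,0,-1],
    [0.22,-0.13,0,0,0,0,-1],
    [0.22,-0.13,0,0,0,0,-1],
    [0.22,-0.13,0,0,0,0,-1]
  ]
}}

```text
time_s: 39.23
eef_pos: [488.6, 126.6, 25.9]
ee_rot: [-0.0, 0.962, -0.274, 0.0]
force: [-3.9, 1.7, 2.7]
grip_width: -0.004
```

>>> {"name": "play_rows", "arguments": {
  "deltas": [
    [0.22,-0.13,0,0,0,0,-1],
    [0.14,-0.08,0,0,0,0,-1],
    [0.18,-0.1,0,0,0,0,-1],
    [0,0,0,0,0,0,-1],
    [0,0,0,0,0,0,-1]
  ]
}}

```text
time_s: 39.65
eef_pos: [509.8, 114.3, 24.9]
ee_rot: [0.0, 0.962, -0.274, 0.001]
force: [-0.1, 0.1, 0.4]
grip_width: 0.0
```

>>> {"name": "play_rows", "arguments": {
  "deltas": [
    [-0.3,0.17,0.2,0,0,0,-1],
    [-0.5,0.2,0.9,0,0,0,-1],
    [-0.8,0,0.9,0,0,0,-1],
    [-0.8,0,0.9,0,0,0,-1],
    [0,0,0.5,0,0,0,-1],
    [0,0,0,0,0,0,-1],
    [0,0,0,0,0,0,-1]
  ]
}}

```text
time_s: 40.23
eef_pos: [422.6, 129.4, 151.9]
ee_rot: [-0.0, 0.962, -0.274, 0.002]
force: [0.1, 0.4, -0.3]
grip_width: 0.002
```

```bash
python3 w.py w9.pkl; python3 m3.py w9.pkl
python3 - <<'E'
from h import *
import pickle
c=pickle.load(open("w9.pkl","rb"));save(c,"w9.png",s=1.25)
E
```

```text
[422.6 129.4 151.9] yaw -0.555 grip 0.0017316807168682113
knob 603 [594.2 212. ] [16.  45.5] yaw -0.826 z 43.5
fin none
roof 4696 [551.2  88.6] [45.4 74. ] yaw -0.553 z 44.6
blk none
blk none
blk none
blk none
sealer 2399 [687. 280.] [52.4 95.6] yaw 0.825 z 61.6
case 949 [440.1 331.1] [43.2 49. ] yaw -1.424 z 29.1
tape 1511 [ 404.7 -267.1] [70.  80.2] yaw -0.458 z 40.1
```

View pics/w9.png

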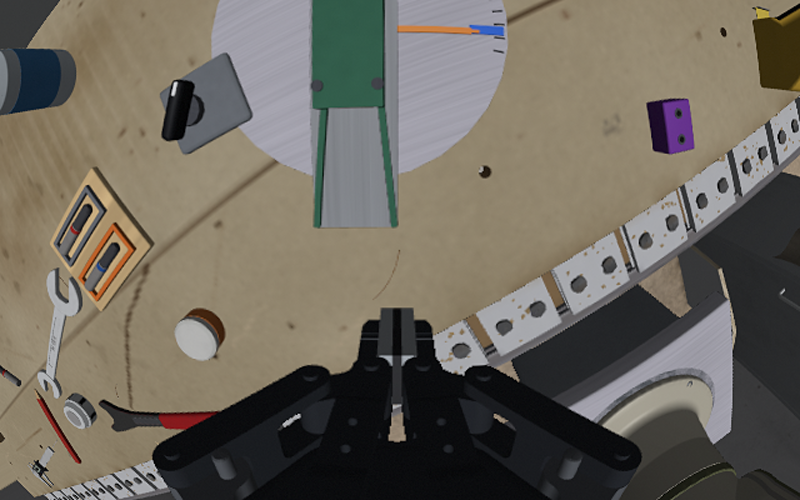

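The tray (px 355,165) is empty and nothing sticks out of the mouth. I'll measure the pointer once more from the earlier viewpoint.

>>> {"name": "play_rows", "arguments": {
  "deltas": [
    [0.4,-0.4,0.5,0,0,0.9,-1],
    [0.4,-0.4,0.5,0,0,0.9,-1],
    [0.4,-0.4,0.4,0,0,0.9,-1],
    [0.4,-0.4,0,0,0,0.9,-1],
    [0.4,-0.4,0,0,0,0,-1],
    [0,0,0,0,0,0,-1],
    [0,0,0,0,0,0,-1],
    [0,0,0,0,0,0,-1]
  ]
}}

```text
time_s: 40.95
eef_pos: [501.4, 49.7, 205.8]
ee_rot: [-0.0, 0.996, -0.089, -0.001]
force: [-0.3, 0.0, 0.5]
grip_width: -0.001
```

```bash
python3 w.py w10.pkl; python3 m3.py w10.pkl
python3 - <<'E'
from h import *
c=capture("top");save(c,"top1.png",(150,100,470,300),2.5)
E
```

```text
[501.4  49.7 205.8] yaw -0.178 grip -0.000590859427638998
knob 395 [596.1 210.8] [14.1 46.9] yaw -0.831 z 43.5
fin 540 [642.2  32.2] [11.7 41.1] yaw -0.549 z 74.1
roof 6783 [598.9  59.5] [ 45.7 185.6] yaw -0.552 z 44.6
pivot [569.79156494  76.7125206 ] mouth from roof [521.41495514 107.2547493 ]
red 124 0.185
blue 113 -0.516
orange 187 -0.537
blk none
blk none
blk none
blk none
sealer 3309 [704.4 271.6] [ 45.5 145.6] yaw 1.103 z 87.5
case 606 [442.3 331.5] [44.4 48.9] yaw -1.296 z 28.9
tape 3825 [ 428.5 -269.5] [ 62.  215.5] yaw 1.180 z 63.9
```

View pics/top1.png

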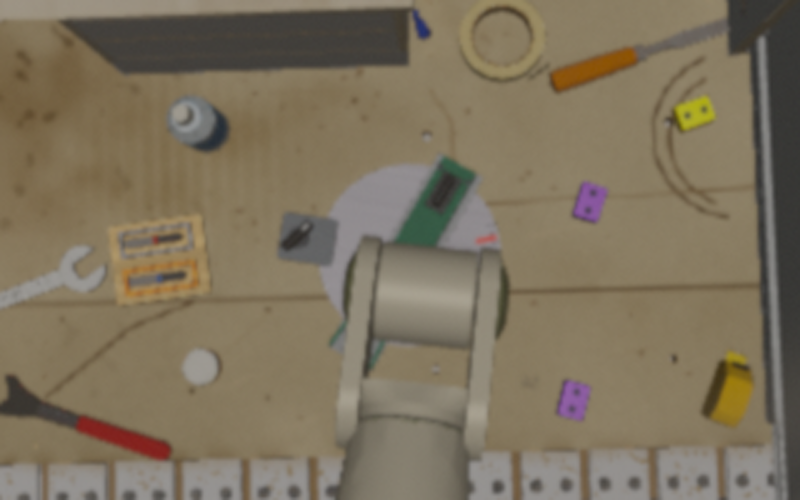

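Run:
```python
from h import *
import pickle
from scipy.optimize import least_squares
for f in("w1.pkl","w6.pkl","w10.pkl"):
    c=pickle.load(open(f,"rb"))
    I=ortho(c,440,700,-50,205,6,.5);h=cv2.cvtColor(I,cv2.COLOR_RGB2HSV).astype(int)
    m=((h[...,1]<35)&(h[...,2]>120)).astype(np.uint8);m=cv2.morphologyEx(m,cv2.MORPH_OPEN,np.ones((5,5)))
    g=np.argwhere(cv2.morphologyEx(m,cv2.MORPH_GRADIENT,np.ones((2,2)))>0);W=np.c_[700-.5*g[:,0],205-.5*g[:,1]]
    W=W[abs(np.hypot(*(W-[570,77.5]).T)-115)<5]
    r=least_squares(lambda p:np.hypot(W[:,0]-p[0],W[:,1]-p[1])-p[2],[570,77.5,115],loss="soft_l1",f_scale=.7).x
    o={}
    for n,k in(("red",((h[...,0]<8)|(h[...,0]>172))&(h[...,1]>120)),("blue",(h[...,0]>100)&(h[...,0]<125)&(h[...,1]>120)),("org",(h[...,0]>8)&(h[...,0]<20)&(h[...,1]>130))):
        q=np.argwhere(k);w=np.c_[700-.5*q[:,0],205-.5*q[:,1]]-r[:2];w=w[(np.hypot(*w.T)<112)&(w[:,1]<-15)]
        e=cv2.fitLine(w.astype(np.float32),cv2.DIST_HUBER,0,.01,.01).ravel();a=np.arctan2(e[1],e[0])
        a=a if a<0 else a-np.pi
        o[n]=(np.median(np.arctan2(w[:,1],w[:,0]))+np.pi/2,a+np.pi/2)
    b=(o["red"][0]+o["blue"][0])/2
    print(f,len(W),np.round(r,1),{k:np.round(v,3).tolist() for k,v in o.items()},"q pos %.3f line %.3f"%(o["org"][0]-b,o["org"][1]-b))
```

```text
w1.pkl 1765 [570.9  76.3 114.9] {'red': [0.172, 0.151], 'blue': [-0.527, -0.841], 'org': [-0.33, -0.336]} q pos -0.152 line -0.159
w6.pkl 1719 [570.8  77.1 114.7] {'red': [0.171, 0.132], 'blue': [-0.526, -1.124], 'org': [-0.541, -0.54]} q pos -0.364 line -0.363
w10.pkl 1707 [570.8  76.8 114.7] {'red': [0.173, 0.156], 'blue': [-0.523, -1.165], 'org': [-0.552, -0.552]} q pos -0.377 line -0.377
```

```bash
python3 -c "
from rig import order,sensors
print(sensors.sense()['force'],order.finish_job())"
```

```text
the job is handed in; nothing more can be done
[-0.30247295 -0.80066935 -0.56958987] None
```

I set the magazine up for the blue cutter, which lies in the orange-framed trough, loaded all four blocks and handed the job in. It reported no verdict.

- **Knob:** I loosened it about 1.35 rad and tightened it again at the end. It now reads about -0.83 rad, against -0.81 at the start, so it is tight.
- **Magazine:** my best estimate is -0.377 rad, which is inside the allowed -0.30 to -0.40 but not centred on -0.35. It read -0.364 after tightening and drifted about 0.013 rad further while I pushed the blocks in.
- **Disagreement:** a rougher estimate of the same angle, from the pointer's offset to the blue mark, gave about -0.371. I trusted the one from the circle fit of the base plate.
- **Blocks:** all four were laid on the tray and pushed in until the last block's back end was about level with the roof edge. The tray is empty, no brown block is left on the bed and nothing sticks out of the mouth. I could not see inside the tunnel, so their positions there follow from the pushes.
- **Everything else:** the cutters, bottle, case, tape measure and look-alikes showed no visible change, and the gripper was clear of everything at the end.

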